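# Ease the spring clip off the pump rotor with the fork wedge

## Robot

A 6-joint arm with a two-finger parallel gripper is mounted at the origin on the work surface. World frame = base frame: x ahead of the robot, y to its left, z up, the work surface at z = 0. Lengths are in m, angles in rad, forces in N, time in s.
With the tool pointing down it reaches from about 0.35 to 0.775 m from the base axis. Payload 5.5 kg.
Tool frame: the origin (TCP) lies where the fingers leave the gripper's body, on its centre line; the fingertips stand 73 mm ahead of it and the grasp point (between the pads) lies 54 mm ahead of it; z points along the fingers, y is the direction in which the jaws open and shut (so a half turn about z gives the same grasp; the last joint's range is limited). The gripper opens to 85 mm and grips with 20 to 120 N. Pads are 22 mm wide; open, the fingers measure 114 mm over their backs; the gripper's body (76 mm by 85 mm) begins 54 mm behind the grasp point. The pads swing forward as they close: fully open they stand 13 mm farther back than shut.
Start: joints at [1.134, 0.313, 0.046, 1.304, 0, 1.431], TCP at [0.168, 0.55, 0.304] pointing down, gripper open.
Joint ranges: [-2.76, 2.76], [-0.86, 1.69], [-1.03, 1.26], [-2.2, 2.34], [-1.47, 1.5], [-3.14, 3.14]. Speed limits (rad/s): [2.57, 2.57, 3.14, 3.14, 3.14, 3.14].

## Interface

Orientations are given as a unit quaternion [w, x, y, z].
In Python, from workcell import env, read_camera, job, cut_out gives the robot as it stands.
- The arm moves only by the tool servo_tool, never from a script. Its argument "deltas" is a list of rows, each an object of numbers: "dx", "dy", "dz": the shift along the world's x, y, z in mm; "rx", "ry", "rz": the turn, a rotation vector about the world's x, y, z in rad; "fingers": the closure, from -1 (fully open) to 1 (shut). A call has 1 to 8 rows; each row shifts and turns the commanded pose from where the row before left it; what a row does not reach is not made up. A row lasts 1/10 s, in which the tool goes at most 50 mm and 8.59 degrees, less where a joint would pass 70% of its speed; a pose out of reach is approached as far as the arm can. A call is refused whole if a number of a shift passes 50 or a number of a turn 0.15, either way. A call with a gripper value outside its range is refused whole. The fingers move at their own pace and stop on an object; "newtons" is the grip in N (left out, the last holds). Time passes only in rows, so rows that do not move let the fingers close. It gives the time, the measured TCP pose, the force and the opening at its end, in the units of the state.
- env.get_state(): the state, without advancing time (a new reading comes with each control period).
- read_camera(name): name is "scene" or "top" or "wrist"; returns a dict with "img" (400x640x3 uint8, red, green, blue), "intrinsics" (3x3 intrinsics, pixels), "extrinsics" (4x4, takes a point from camera to world coordinates); the wrist camera has in their place "hand_eye" (4x4, takes a point from camera to tool coordinates, whose origin is the TCP and whose axes are the flange's). Camera axes: x right, y down, z forward; pixel columns grow to the right and rows downward; lengths in m; the calibration is good to about 2 mm. A picture is of the moment at which its call begins: read the wrist's pose just before it. There is no depth.
- job.hand_in(): hands the job in, once; it reports no verdict.
Trained networks look in the newest picture that a camera, given by its name, has taken for a name from the list of things; names that differ only in an ending like _2 or _b are one class to them, and where a whole thing is asked for, a point or a joint stands for the part that bears it (a point fixed in the world has none). Each returns a list of dicts, best first, with "confidence" (0 to 1); they miss things now and then, are a little off and sometimes report something else, mostly with a low value. They report only what shows in the picture. A call takes as long as a camera call. They do not tell look-alikes from the thing itself.
- cut_out(target, camera): "region" (400x640 bool, what is visible of it) and "extent" ([left, top, right, bottom] in pixels, round what is visible of it).
The state is a dict: "clock": time; "joint_pos": joint angles; "qvel": joint speeds; "tau": joint torques, N m; "tcp_pos": TCP position; "orientation": TCP orientation; "wrist_force": force on the tool from outside, world axes, zero at the start; "ft_torque": the same for the moment, N m; "finger_gap": finger opening in m.
Only numpy, scipy, OpenCV 4.12 (cv2) and the standard library are available. Lean on these libraries where they do the work, as an engineer would, in place of code of your own. Each camera call takes 0.05 s, during which the arm holds its last target. There are 200 camera calls.

## Task

The pump head lies on its back for service: take the spring clip off its spindle. Pick up the fork wedge by its grip, slide the fork flat along the rotor's face under the clip's turned-up tab, so that the clip springs off over the nose, and on until the fork is home with its slot's root against the spindle's neck; lift the clip away on the fork, and set the wedge down in the parts tray, standing on its flat side, so that wedge and clip both end in the tray. Work gently: do not dig the fork into the rotor or force it against the clip or the neck (stay under 15 N), keep the gripper off the clip, and leave everything else where it is.

Things in the scene. Friction and masses are not known exactly. Their poses are not given: they have to be found in the camera images.
- wedge: Fork wedge: steel blade with an upright black grip, standing on its flat underside; 0.14 to 0.22 kg. Origin on the underside below the grip's middle, z up, +x towards the fork. Grip block 24 mm (x) by 16 mm (y), from 7.5 to 53.5 mm up. Blade 34 mm wide, x = -16 to 86 mm: two tines 9 mm wide with a 16 mm slot between, open to +x, its root at x = 46 mm.
- wedge_tip (a point): Midway between the two tine tips, at underside level, 86 mm ahead (+x) of the wedge's origin; axes as the wedge's. The tines are flat beneath; on top they are 1.5 mm thick at the tips and rise as an even ramp to 7.5 mm, reached 26 mm behind the tips; the blade behind is level, 7.5 mm thick, as far as the grip.
- pump_head: Peristaltic pump head lying on its back, rotor up, fixed; a rubber pad under it lifts it 0 to 10 mm. Origin: centre of the back plate's underside (136 x 124 mm), z up. Grey horseshoe track and two black tube clamps (at -x) reach 42 mm up. The rotor's flat round front face, 92 mm across, lies 52 mm up; only spindle and clip stand above it.
- spindle_foot (a point): On the spindle's axis at the level of the rotor's face; axes as the pump head's. The spindle's neck is 8 mm (x) by 10 mm (y); its nose overhangs in y only, widest (14 mm) 7 mm above the face, top 11 mm above it. With the fork fully home its slot's root stops against the neck: tine tips 36 mm past this point.
- clip: Horseshoe spring clip, 3 mm spring steel, 41 mm long (x), 28 mm wide, 22 g, flat on the rotor's face round the neck. Origin: underside, centre of its eye; axes in line with the pump head's at the start. Solid bridge x = -17 to -5, two sprung legs to x = 12 mm. Raised about 7 mm its legs spread over the nose and it springs off, then lies loose and smooth on the blade.
- clip_tab (a point): Middle of the lower edge of the clip's turned-up pry tab, at x = -28.8 mm in the clip's frame, 1.9 mm above the rotor's face: the only room for the tine tips. The fork goes in here, along the clip's +x. The push grows to some 3 to 5 N and falls away when the clip springs off, with the tips about 8 to 16 mm past the spindle's axis.
- tray: Shallow steel parts tray, fixed, 220 (x) by 160 (y) by 18 mm, walls and floor 4 mm. Origin: centre of its underside; z up. Two cover screws stand in it beyond x = 75 mm; the rest is free.
- roller: bare steel pump roller standing upright, 19 mm across, 26 mm tall; origin under its centre
- driver: screwdriver lying on the bench, 190 mm long, blue handle; origin under its middle
- tape: roll of paper tape lying flat, 100 mm across, 24 mm tall
- reagent: amber reagent bottle, 68 mm across, 150 mm tall
- tip_box: pipette tip box, 86 x 124 x 65 mm
- beaker: glass beaker, 68 mm across, 75 mm tall
- thumbscrew0: knurled cover screw standing on its head in the tray, 18 mm across, 26 mm tall, near the tray's +x end
- thumbscrew1: the other cover screw, the same, beside it
Not all that is in view belongs to the job. Leave any pink look-alike of the pump_head alone.

How it is judged:
By the outcome, as a careful person would: the job done as asked, in the order asked, and still so for the second after the job is handed in, with the robot touching nothing.
It also fails if it takes over 72 s, if anything falls off the work surface, if the arm or the gripper's body presses on something with over 40 N, if the wrist force passes 120 N, or if a joint passes its speed limit or range.

## Working session

There is one attempt and no reset: what is moved stays moved. The work goes in short steps, Python scripts to look and compute and a tool call to move; the robot and the scene stay as the last step left them, time stands still between calls to the robot, and variables do not carry over. Pictures are saved under pics/ and viewed, about 8 in all and at most 12, crops included, and the job is handed in when it is done.

Besides the shell and the picture viewer there is one more tool, called after "Call:" by a JSON object that holds its "op" and its "data". servo_tool: Moves the arm, as the interface text tells. Its arguments: {"type":"object","properties":{"deltas":{"type":"array"},"newtons":{"type":"number"}},"required":["deltas"]}

```bash
mkdir -p pics; ls
cat > h.py <<'E'
import numpy as np, cv2
from workcell import env, read_camera, job, cut_out
from scipy.spatial.transform import Rotation as R
def q2R(q): return R.from_quat([q[1],q[2],q[3],q[0]]).as_matrix()
def cam(name):
    s=env.get_state(); c=read_camera(name)
    if name=='wrist':
        T=np.eye(4);T[:3,:3]=q2R(s['orientation']);T[:3,3]=s['tcp_pos']; c['E']=T@np.array(c['hand_eye'])
    else: c['E']=np.array(c['extrinsics'])
    c['K']=np.array(c['intrinsics']); return c
def px2w(c,uv,z):
    uv=np.atleast_2d(uv).astype(float); d=np.c_[uv,np.ones(len(uv))]@np.linalg.inv(c['K']).T@c['E'][:3,:3].T
    o=c['E'][:3,3]; return o+d*((z-o[2])/d[:,2])[:,None]
def w2px(c,p):
    p=np.atleast_2d(p); q=(p-c['E'][:3,3])@c['E'][:3,:3]@c['K'].T; return q[:,:2]/q[:,2:]
def save(c,n): cv2.imwrite('pics/'+n,c['img'][:,:,::-1])
E
python3 - <<'E'
from h import *
for n in ['scene','top']:
    c=cam(n); save(c,n+'0.png'); print(n,c['E'][:3,3].round(3))
    for t in ['wedge','pump_head','clip','tray','roller','driver','tape','reagent','tip_box','beaker','thumbscrew0']:
        print(t,[(round(d['confidence'],2),[int(v) for v in d['extent']],px2w(c,[(d['extent'][0]+d['extent'][2])/2,(d['extent'][1]+d['extent'][3])/2],0.02)[0][:2].round(3).tolist()) for d in cut_out(t,n)])
s=env.get_state();print(s)
E
```

```text
pics
scene [ 1.229 -0.177  1.109]
wedge [(0.59, [263, 217, 275, 235], [0.543, -0.25]), (0.27, [311, 200, 369, 255], [0.581, -0.014])]
pump_head [(0.9, [311, 202, 371, 254], [0.584, -0.012]), (0.9, [254, 156, 299, 200], [0.342, -0.209]), (0.63, [181, 160, 231, 206], [0.326, -0.464]), (0.62, [381, 130, 424, 170], [0.273, 0.286])]
clip [(0.66, [456, 227, 485, 255], [0.695, 0.398])]
tray [(0.7, [390, 177, 453, 235], [0.537, 0.281]), (0.63, [314, 200, 369, 252], [0.578, -0.011])]
roller [(0.48, [372, 264, 378, 277], [0.753, 0.065])]
driver [(0.83, [329, 284, 349, 317], [0.83, -0.062])]
tape [(0.88, [416, 252, 445, 281], [0.764, 0.241]), (0.34, [311, 199, 369, 253], [0.576, -0.015]), (0.23, [262, 217, 279, 245], [0.561, -0.246])]
reagent [(0.56, [274, 259, 298, 300], [0.741, -0.21])]
tip_box [(0.67, [197, 254, 250, 296], [0.698, -0.399])]
beaker [(0.82, [458, 226, 486, 259], [0.701, 0.401])]
thumbscrew0 []
top [ 0.359 -0.028  1.074]
wedge [(0.8, [378, 170, 400, 206], [0.544, -0.249])]
pump_head [(0.83, [268, 147, 336, 217], [0.554, -0.016]), (0.76, [344, 232, 412, 305], [0.329, -0.219]), (
[... 575 characters left out ...]
])]
{'clock': 1.2, 'joint_pos': array([ 1.13444511e+00,  3.13206095e-01,  4.60915851e-02,  1.30360590e+00,
       -3.70102314e-06,  1.43122818e+00]), 'qvel': array([-5.65698293e-04,  7.03993752e-04,  5.02830686e-05, -8.45833827e-04,
       -6.46887281e-05,  2.44755344e-04]), 'tau': array([ 2.06849698e-03, -4.80477083e+01,  2.98813856e+01,  5.16230884e-04,
       -1.59942510e-04, -2.17041958e-06]), 'tcp_pos': array([0.16816077, 0.54989061, 0.30391626]), 'orientation': array([1.25546227e-05, 1.47847533e-01, 9.89010164e-01, 3.58707880e-05]), 'wrist_force': array([-0.66503217,  0.25866857,  0.20223451]), 'ft_torque': array([0.00495904, 0.01028734, 0.00680741]), 'finger_gap': 0.08531666806922315}
```

Run:
```python
import cv2
a=cv2.imread('pics/top0.png'); cv2.imwrite('pics/top0c.png',cv2.resize(a[70:330,130:510],(800,547),interpolation=cv2.INTER_CUBIC))
```

```text
(no output)
```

View pics/top0c.png

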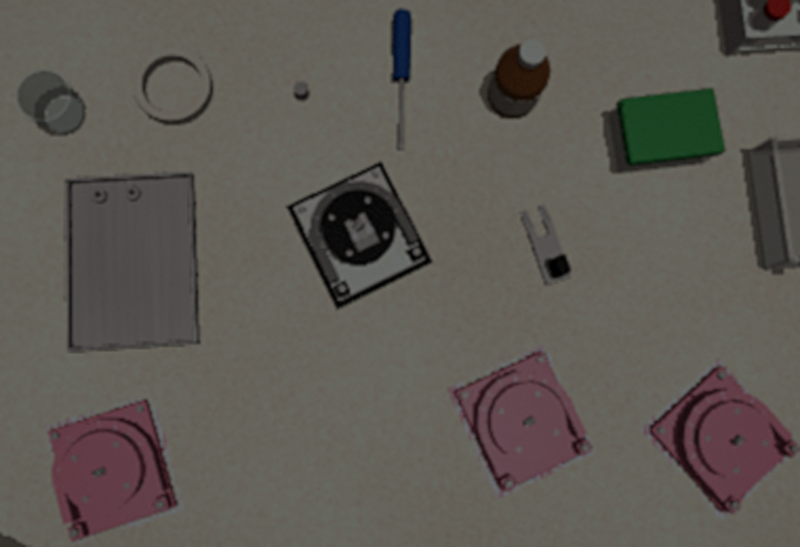

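Real pump head is the grey one at crop (360,235) and the pink ones at (100,470), (525,420) and (720,440) are look-alikes. The tray is at (132,262), and the wedge at (547,245) with its tines up. I'm moving to hover over the pump for a closer look.

Call:
{"op": "servo_tool", "data": {"deltas": [{"dx": 25,"dy": -40,"dz": 2,"rz": 0.05},{"dx": 25,"dy": -40,"dz": 2,"rz": 0.05},{"dx": 25,"dy": -40,"dz": 2,"rz": 0.05},{"dx": 25,"dy": -40,"dz": 2,"rz": 0.05},{"dx": 25,"dy": -40,"rz": 0.05},{"dx": 25,"dy": -40,"rz": 0.05},{"dx": 25,"dy": -40,"rz": 0.05},{"dx": 25,"dy": -40,"rz": 0.05}]}}

```text
invalid input at $.deltas[0]: expected keys dx, dy, dz, rx, ry, rz, fingers
```

Call:
{"op": "servo_tool", "data": {"deltas": [{"dx": 25,"dy": -40,"rz": 0.05},{"dx": 25,"dy": -40,"rz": 0.05},{"dx": 25,"dy": -40,"rz": 0.05},{"dx": 20,"dy": -40,"rz": 0.05},{"dx": 20,"dy": -40,"rz": 0.05},{"dx": 20,"dy": -40,"rz": 0.05},{"dx": 0,"dy": -30},{}]}}

```text
invalid input at $.deltas[0]: expected keys dx, dy, dz, rx, ry, rz, fingers
```

Run:
```python
from h import *
s=env.get_state();print(s['clock'],s['tcp_pos'],s['orientation'],s['wrist_force'])
c=cam('wrist'); save(c,'w1.png'); print(c['E'].round(3),c['K'])
for t in ['wedge','pump_head','clip']:
    print(t,[(round(d['confidence'],2),[int(v) for v in d['extent']]) for d in cut_out(t,'wrist')])
```

```text
1.2 [0.16816077 0.54989061 0.30391626] [1.25546227e-05 1.47847533e-01 9.89010164e-01 3.58707880e-05] [-0.66503217  0.25866857  0.20223451]
[[ 0.293  0.914  0.281  0.097]
 [ 0.956 -0.28  -0.085  0.571]
 [ 0.001  0.293 -0.956  0.374]
 [ 0.     0.     0.     1.   ]] [[311.06944998   0.         316.62319237]
 [  0.         311.06944998 197.3830818 ]
 [  0.           0.           1.        ]]
wedge []
pump_head [(0.93, [72, 218, 193, 317])]
clip []
```

View pics/w1.png

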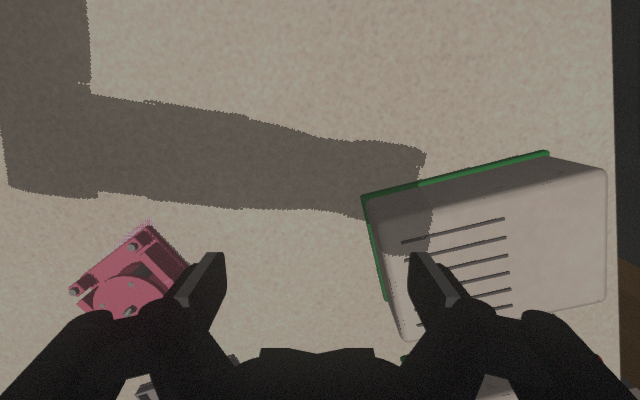

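Call:
{"op": "servo_tool", "data": {"deltas": [{"dx": 20,"dy": -40,"dz": 0,"rx": 0,"ry": 0,"rz": -0.14,"fingers": -1},{"dx": 20,"dy": -40,"dz": 0,"rx": 0,"ry": 0,"rz": -0.14,"fingers": -1},{"dx": 20,"dy": -40,"dz": 0,"rx": 0,"ry": 0,"rz": -0.14,"fingers": -1},{"dx": 20,"dy": -40,"dz": 0,"rx": 0,"ry": 0,"rz": -0.14,"fingers": -1},{"dx": 20,"dy": -40,"dz": 0,"rx": 0,"ry": 0,"rz": -0.14,"fingers": -1},{"dx": 20,"dy": -40,"dz": 0,"rx": 0,"ry": 0,"rz": -0.14,"fingers": -1},{"dx": 20,"dy": -40,"dz": 0,"rx": 0,"ry": 0,"rz": -0.14,"fingers": -1},{"dx": 20,"dy": -40,"dz": 0,"rx": 0,"ry": 0,"rz": -0.14,"fingers": -1}]}}

```text
clock: 2.2
tcp_pos: [0.3286, 0.2283, 0.3042]
orientation: [0.0, 0.653, 0.758, 0.001]
wrist_force: [1.0, 0.2, -0.6]
finger_gap: 0.0851
```

Call:
{"op": "servo_tool", "data": {"deltas": [{"dx": 25,"dy": -40,"dz": 0,"rx": 0,"ry": 0,"rz": -0.14,"fingers": -1},{"dx": 25,"dy": -40,"dz": 0,"rx": 0,"ry": 0,"rz": -0.14,"fingers": -1},{"dx": 25,"dy": -40,"dz": 0,"rx": 0,"ry": 0,"rz": -0.14,"fingers": -1},{"dx": 25,"dy": -40,"dz": 0,"rx": 0,"ry": 0,"rz": -0.14,"fingers": -1},{"dx": 25,"dy": -40,"dz": 0,"rx": 0,"ry": 0,"rz": -0.14,"fingers": -1},{"dx": 25,"dy": -40,"dz": 0,"rx": 0,"ry": 0,"rz": -0.14,"fingers": -1},{"dx": 25,"dy": -40,"dz": 0,"rx": 0,"ry": 0,"rz": -0.14,"fingers": -1},{"dx": 25,"dy": -40,"dz": 0,"rx": 0,"ry": 0,"rz": -0.14,"fingers": -1}]}}

```text
clock: 3.0
tcp_pos: [0.5289, -0.0921, 0.3041]
orientation: [0.0, 0.956, 0.295, 0.0]
wrist_force: [-0.4, 1.6, 0.4]
finger_gap: 0.0855
```

Call:
{"op": "servo_tool", "data": {"deltas": [{"dx": 10,"dy": -30,"dz": 0,"rx": 0,"ry": 0,"rz": -0.14,"fingers": -1},{"dx": 0,"dy": 0,"dz": 0,"rx": 0,"ry": 0,"rz": -0.06,"fingers": -1},{"dx": 0,"dy": 0,"dz": 0,"rx": 0,"ry": 0,"rz": 0,"fingers": -1},{"dx": 0,"dy": 0,"dz": 0,"rx": 0,"ry": 0,"rz": 0,"fingers": -1}]}}

```text
clock: 3.4
tcp_pos: [0.538, -0.1199, 0.3038]
orientation: [-0.0, 0.979, 0.202, -0.0]
wrist_force: [-0.8, 0.5, -0.3]
finger_gap: 0.0854
```

```bash
cat > look.py <<'E'
from h import *
import sys
s=env.get_state();print(s['clock'],s['tcp_pos'].round(4),s['orientation'].round(4),s['joint_pos'].round(2),s['wrist_force'].round(2))
c=cam('wrist'); save(c,sys.argv[1]+'.png')
np.savez(sys.argv[1]+'.npz',E=c['E'],K=c['K'])
for t in ['wedge','pump_head','clip']:
    print(t,[(round(d['confidence'],2),[int(v) for v in d['extent']]) for d in cut_out(t,'wrist')])
E
python3 look.py w2
```

```text
3.4 [ 0.538  -0.1199  0.3038] [-1.000e-04  9.794e-01  2.018e-01 -1.000e-04] [-0.37  0.27 -0.02  1.29  0.    2.37] [-0.82  0.46 -0.32]
wedge [(0.93, [402, 156, 434, 248]), (0.18, [163, 34, 301, 177])]
pump_head [(0.77, [475, 374, 518, 397]), (0.67, [270, 282, 370, 354]), (0.63, [162, 33, 302, 181])]
clip [(0.93, [204, 100, 236, 145]), (0.47, [162, 32, 299, 179])]
```

View pics/w2.png

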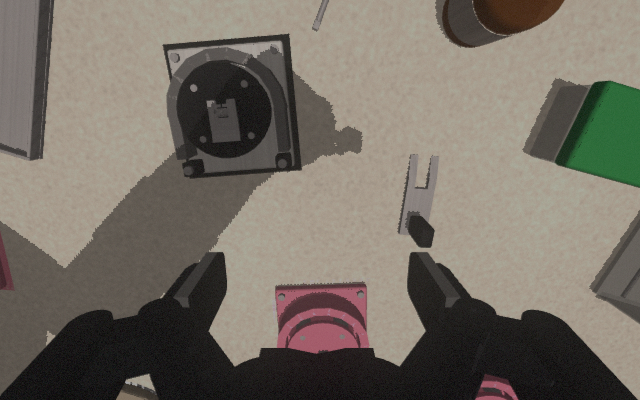

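Pump head is at (232,108) with the clip at (222,122) and the clamps at its lower edge. The wedge's tips are at (424,156) and its grip's top is at (422,238).

Run:
```python
from h import *
c=dict(np.load('w2.npz'))
t=px2w(c,[424,156],0.001)[0]; r=px2w(c,[[400,233],[413,155],[434,155]],0.004); print(t,r)
print('grip top',px2w(c,[[422,238]],.0535))
print('clip',px2w(c,[[223,110],[223,142],[211,142],[239,140]],.06)); print('clamps',px2w(c,[[192,167],[283,160]],.045))
img=cv2.imread('pics/w2.png')
cv2.imwrite('pics/w2c.png',np.hstack([cv2.resize(img[140:260,370:470],(400,480),interpolation=cv2.INTER_CUBIC),cv2.resize(img[75:165,180:255],(400,480),interpolation=cv2.INTER_CUBIC)]))
```

```text
[ 0.60060972 -0.23399333  0.001     ] [[ 0.50084974 -0.25311695  0.004     ]
 [ 0.59652556 -0.22020787  0.004     ]
 [ 0.60642846 -0.24321234  0.004     ]]
grip top [[ 0.51939518 -0.25692459  0.0535    ]]
clip [[ 0.56385386 -0.01009349  0.06      ]
 [ 0.534442   -0.01978358  0.06      ]
 [ 0.52969103 -0.00874548  0.06      ]
 [ 0.54265367 -0.03384938  0.06      ]]
clamps [[ 0.49242156  0.00585482  0.045     ]
 [ 0.53813785 -0.08115689  0.045     ]]
```

View pics/w2c.png

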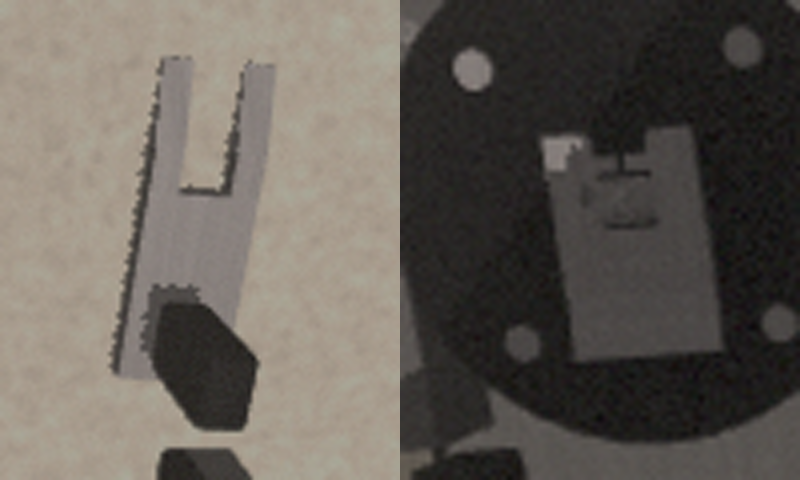

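```bash
cat > fit.py <<'E'
from h import *
from scipy.optimize import least_squares
def fit(c,pts,uv,x0,z=True):
    """x0: x,y,yaw,z0"""
    pts=np.array(pts,float);uv=np.array(uv,float)
    def f(p):
        zz=p[3] if z else x0[3]
        C,S=np.cos(p[2]),np.sin(p[2]); w=np.c_[p[0]+C*pts[:,0]-S*pts[:,1],p[1]+S*pts[:,0]+C*pts[:,1],zz+pts[:,2]]
        return (w2px(c,w)-uv).ravel()
    r=least_squares(f,x0 if z else x0[:3],x_scale=[.01]*3+([.01] if z else [])); return r.x,r.fun.reshape(-1,2)
E
python3 - <<'E'
from fit import *
c=dict(np.load('w2.npz'))
uv=np.array([[162,57],[276,65],[181,192],[231,192],[115,376]])/4+[369.5,139.5]
P=[[.086,.017,.0015],[.086,-.017,.0015],[.046,.008,.0075],[.046,-.008,.0075],[-.016,.017,.004]]
p,r=fit(c,P,uv,[.52,-.256,.3,0],False);print('wedge',p,r.round(1).tolist())
uv=np.array([[541-400,138],[690-400,127]])/5.333+[179.5,74.5]
p,r=fit(c,[[.012,.014,.003],[.012,-.014,.003]],uv,[.55,-.017,.46,.057],False);print('clip',p,r.round(1).tolist())
E
```

```text
wedge [ 0.52126529 -0.26220357  0.3410295 ] [[0.4, -0.1], [-0.0, -0.2], [-0.7, 0.1], [-0.2, 0.9], [0.5, -0.7]]
clip [ 0.56143021 -0.00976927  0.47842977] [[-0.4, 0.1], [0.4, -0.1]]
```

Call:
{"op": "servo_tool", "data": {"deltas": [{"dx": -5,"dy": -40,"dz": -10,"rx": 0,"ry": 0,"rz": -0.03,"fingers": -1},{"dx": -5,"dy": -40,"dz": -20,"rx": 0,"ry": 0,"rz": -0.035,"fingers": -1},{"dx": -5,"dy": -40,"dz": -30,"rx": 0,"ry": 0,"rz": 0,"fingers": -1},{"dx": -2,"dy": -22,"dz": -34,"rx": 0,"ry": 0,"rz": 0,"fingers": -1},{"dx": 0,"dy": 0,"dz": 0,"rx": 0,"ry": 0,"rz": 0,"fingers": -1},{"dx": 0,"dy": 0,"dz": 0,"rx": 0,"ry": 0,"rz": 0,"fingers": -1}]}}

```text
clock: 4.2
tcp_pos: [0.5207, -0.2614, 0.2096]
orientation: [-0.001, 0.986, 0.169, -0.001]
wrist_force: [0.4, 0.5, 0.9]
finger_gap: 0.0852
```

```bash
python3 look.py w3
python3 - <<'E'
from fit import *
c=dict(np.load('w3.npz')); im=cv2.imread('pics/w3.png')
x,y,a=.52126529,-.26220357,.3410295
P=np.array([[.086,.017,.0015],[.086,-.017,.0015],[.046,.008,.0075],[.046,-.008,.0075],[-.016,.017,.0075],[-.016,-.017,.0075]])
C,S=np.cos(a),np.sin(a);w=np.c_[x+C*P[:,0]-S*P[:,1],y+S*P[:,0]+C*P[:,1],P[:,2]]
q=w2px(c,w);print(q.round(0).tolist())
im=cv2.resize(im,(800,500))
for u,v in q*1.25: cv2.circle(im,(int(u),int(v)),3,(0,0,255),1)
cv2.imwrite('pics/w3c.png',im)
E
```

```text
4.2 [ 0.5207 -0.2614  0.2096] [-8.000e-04  9.856e-01  1.690e-01 -6.000e-04] [-0.6   0.37 -0.1   1.1   0.    2.2 ] [0.44 0.46 0.86]
wedge [(0.88, [300, 85, 340, 219])]
pump_head [(0.89, [1, 0, 149, 143])]
clip []
[[297.0, 87.0], [338.0, 87.0], [308.0, 136.0], [327.0, 136.0], [299.0, 204.0], [336.0, 204.0]]
```

View pics/w3c.png

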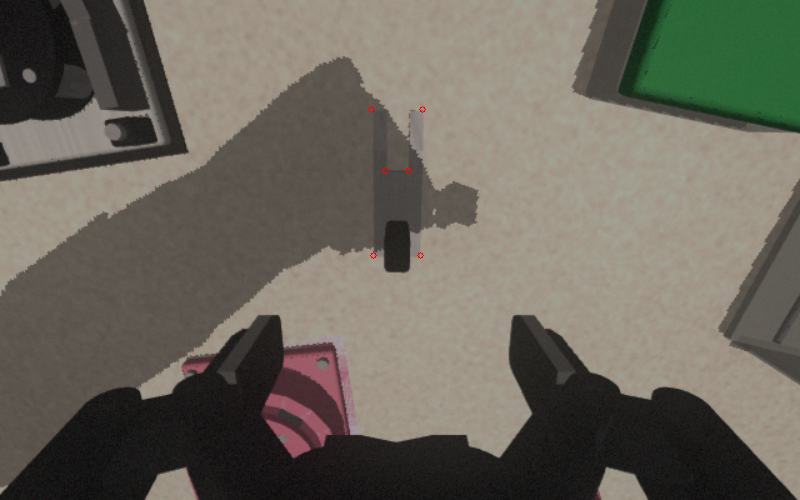

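The predicted outline (red) lies on the wedge to about 1 mm, so I'm descending and gripping.

Call:
{"op": "servo_tool", "data": {"deltas": [{"dx": 0,"dy": -1,"dz": -30,"rx": 0,"ry": 0,"rz": 0,"fingers": -1},{"dx": 0,"dy": 0,"dz": -30,"rx": 0,"ry": 0,"rz": 0,"fingers": -1},{"dx": 0,"dy": 0,"dz": -30,"rx": 0,"ry": 0,"rz": 0,"fingers": -1},{"dx": 0,"dy": 0,"dz": -20,"rx": 0,"ry": 0,"rz": 0,"fingers": -1},{"dx": 0,"dy": 0,"dz": -10,"rx": 0,"ry": 0,"rz": 0,"fingers": -1},{"dx": 0,"dy": 0,"dz": 0,"rx": 0,"ry": 0,"rz": 0,"fingers": -1}], "newtons": 40}}

```text
clock: 5.0
tcp_pos: [0.5212, -0.262, 0.0897]
orientation: [-0.0, 0.986, 0.17, -0.0]
wrist_force: [0.0, -0.4, -0.2]
finger_gap: 0.0855
```

Call:
{"op": "servo_tool", "data": {"deltas": [{"dx": 0,"dy": 0,"dz": 0,"rx": 0,"ry": 0,"rz": 0,"fingers": 0.3},{"dx": 0,"dy": 0,"dz": 0,"rx": 0,"ry": 0,"rz": 0,"fingers": 0.5},{"dx": 0,"dy": 0,"dz": 0,"rx": 0,"ry": 0,"rz": 0,"fingers": 1},{"dx": 0,"dy": 0,"dz": 0,"rx": 0,"ry": 0,"rz": 0,"fingers": 1},{"dx": 0,"dy": 0,"dz": 0,"rx": 0,"ry": 0,"rz": 0,"fingers": 1},{"dx": 0,"dy": 0,"dz": 0,"rx": 0,"ry": 0,"rz": 0,"fingers": 1},{"dx": 0,"dy": 0,"dz": 0,"rx": 0,"ry": 0,"rz": 0,"fingers": 1}], "newtons": 40}}

```text
clock: 5.7
tcp_pos: [0.5215, -0.2631, 0.0907]
orientation: [0.0, 0.986, 0.169, 0.0]
wrist_force: [-0.4, 0.6, 6.4]
finger_gap: 0.0156
```

```bash
python3 -c "
from h import *
s=env.get_state();print(s['clock'],s['tcp_pos'],s['orientation'],s['wrist_force'],s['ft_torque'],s['finger_gap'],s['joint_pos'])"
```

```text
5.7 [ 0.52148877 -0.26310849  0.09073228] [3.55327464e-04 9.85605982e-01 1.69057894e-01 3.87310289e-04] [-0.43084196  0.55811922  6.39583003] [0.16195897 0.14503972 0.0051851 ] 0.015587786721250439 [-6.04674984e-01  4.77347157e-01 -2.62200720e-01  8.30197772e-01
  3.38335065e-05  2.19717019e+00]
```

Call:
{"op": "servo_tool", "data": {"deltas": [{"dx": 0,"dy": 0,"dz": 5,"rx": 0,"ry": 0,"rz": 0,"fingers": 1},{"dx": 0,"dy": 0,"dz": 20,"rx": 0,"ry": 0,"rz": 0,"fingers": 1},{"dx": 0,"dy": 0,"dz": 30,"rx": 0,"ry": 0,"rz": 0,"fingers": 1},{"dx": 0,"dy": 0,"dz": 30,"rx": 0,"ry": 0,"rz": 0,"fingers": 1},{"dx": 5,"dy": 30,"dz": 0,"rx": 0,"ry": 0,"rz": 0.07,"fingers": 1},{"dx": 7,"dy": 40,"dz": 0,"rx": 0,"ry": 0,"rz": 0.07,"fingers": 1},{"dx": 7,"dy": 40,"dz": 0,"rx": 0,"ry": 0,"rz": 0,"fingers": 1},{"dx": 7,"dy": 40,"dz": 0,"rx": 0,"ry": 0,"rz": 0,"fingers": 1}]}}

```text
clock: 6.5
tcp_pos: [0.5468, -0.1116, 0.1747]
orientation: [-0.0, 0.971, 0.237, -0.0]
wrist_force: [-0.2, -0.5, -2.2]
finger_gap: 0.0154
```

Call:
{"op": "servo_tool", "data": {"deltas": [{"dx": 6,"dy": 30,"dz": 0,"rx": 0,"ry": 0,"rz": 0,"fingers": 1},{"dx": 0,"dy": 0,"dz": 0,"rx": 0,"ry": 0,"rz": 0,"fingers": 1},{"dx": 0,"dy": 0,"dz": 0,"rx": 0,"ry": 0,"rz": 0,"fingers": 1},{"dx": 0,"dy": 0,"dz": 0,"rx": 0,"ry": 0,"rz": 0,"fingers": 1}]}}

```text
clock: 6.9
tcp_pos: [0.553, -0.0836, 0.1748]
orientation: [0.0, 0.971, 0.237, -0.0]
wrist_force: [-0.5, 0.1, -1.5]
finger_gap: 0.0156
```

```bash
python3 look.py w4
python3 - <<'E'
import cv2
a=cv2.imread('pics/w4.png'); cv2.imwrite('pics/w4c.png',cv2.resize(a[0:320,60:420],(675,600),interpolation=cv2.INTER_CUBIC))
E
```

```text
6.9 [ 0.553  -0.0836  0.1748] [ 1.000e-04  9.714e-01  2.373e-01 -3.000e-04] [-0.29  0.35 -0.22  0.99 -0.    2.37] [-0.47  0.13 -1.47]
wedge [(0.93, [283, 77, 351, 322])]
pump_head [(0.58, [127, 39, 327, 245])]
clip [(0.79, [189, 138, 239, 207]), (0.32, [284, 78, 353, 321])]
```

View pics/w4c.png

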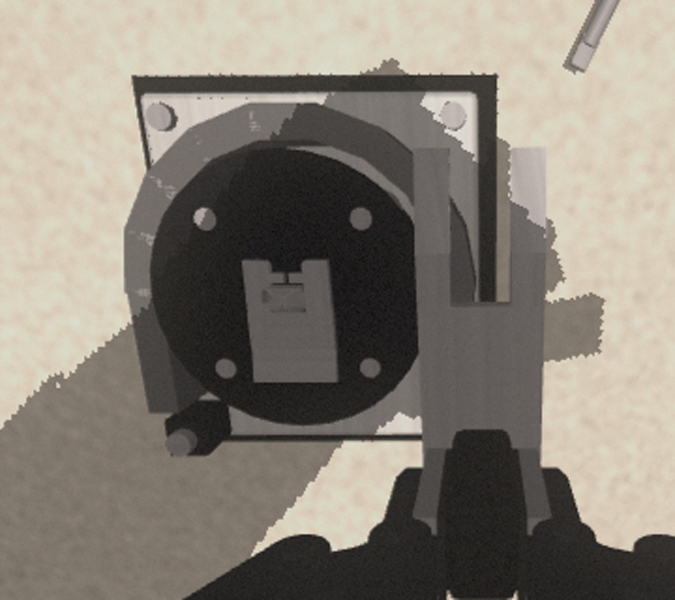

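Run:
```python
from fit import *
c4=dict(np.load('w4.npz'));c2=dict(np.load('w2.npz'))
s4=lambda a:np.array(a)/1.875+[59.7,-.27]
s2=lambda a:(np.array(a)-[400,0])/5.333+[179.6,74.6]
names=['legL','legR','d1','d2','d3','d4']
A4=s4([[243,261],[329,261],[204,219],[361,218],[226,368],[370,368]])
A2=s2([[541,137],[690,127],[473,70],[742,48],[522,343],[780,323]])
W=[]
for n,a,b in zip(names,A4,A2):
    f=lambda p:np.r_[w2px(c4,p)[0]-a,w2px(c2,p)[0]-b]
    r=least_squares(f,[.55,-.01,.057]);print(n,r.x.round(4),r.fun.round(1));W.append(r.x)
# wedge in hand
uv=s4([[414,148],[547,148],[451,303],[510,303]])
P=[[.086,.017,.0015],[.086,-.017,.0015],[.046,.008,.0075],[.046,-.008,.0075]]
x=[.553,-.0836,.478,.1748-.0907]
for z in (False,True): p,r=fit(c4,P,uv,x,z);print('wedge',p.round(4),r.round(1).tolist())
L=[[.012,.014,.003],[.012,-.014,.003]]
for z0 in(.052,.057,.062):
  p,r=fit(c4,L,A4[:2],[.56,-.01,.478,z0],False);print('clip',z0,p.round(4),r.round(1).tolist())
# rotor circle: fitted center in image
uv=s4([[150,278],[288,147],[303,425],[418,350]])
for z0 in(.052,.057,.062):
  w=px2w(c4,uv,z0)[:,:2]
  r=least_squares(lambda p:np.hypot(*(w-p[:2]).T)-p[2],[.56,-.01,.046]);print('circle',z0,r.x.round(4),(r.fun*1e3).round(1))
```

```text
legL [0.5657 0.0081 0.0574] [-0.3 -0.1  0.5  0.1]
legR [ 0.5782 -0.0161  0.0571] [-0.3  0.   0.4 -0. ]
d1 [0.5715 0.0245 0.0542] [ 0.1  0.  -0.1 -0. ]
d2 [ 0.5945 -0.0192  0.0529] [-0.1  0.   0.2 -0.1]
d3 [0.5277 0.0016 0.0535] [-0.2 -0.1  0.3  0.1]
d4 [ 0.5509 -0.0424  0.0548] [-0.  0.  0. -0.]
wedge [ 0.5528 -0.0839  0.4789] [[-0.1, -1.1], [0.0, -1.1], [-0.3, 1.2], [0.3, 1.2]]
wedge [ 0.5527 -0.084   0.4789  0.0808] [[0.7, -0.3], [-0.7, -0.3], [-0.0, 0.3], [0.0, 0.3]]
clip 0.052 [ 0.5608 -0.0091  0.4802] [[-0.3, 0.0], [0.3, -0.0]]
clip 0.057 [ 0.562  -0.0104  0.4828] [[-0.9, 0.1], [0.9, -0.1]]
clip 0.062 [ 0.5633 -0.0116  0.4856] [[-1.5, 0.2], [1.5, -0.1]]
circle 0.052 [ 0.5607 -0.0083  0.0462] [-0.2  0.2  0.2 -0.2]
circle 0.057 [ 0.5622 -0.0094  0.045 ] [-0.2  0.2  0.2 -0.2]
circle 0.062 [ 0.5638 -0.0104  0.0438] [-0.2  0.2  0.2 -0.2]
```

Call:
{"op": "servo_tool", "data": {"deltas": [{"dx": -30,"dy": 4,"dz": 0,"rx": 0,"ry": 0,"rz": 0.005,"fingers": 1},{"dx": -30,"dy": 4,"dz": 0,"rx": 0,"ry": 0,"rz": 0,"fingers": 1},{"dx": -30,"dy": 4,"dz": 0,"rx": 0,"ry": 0,"rz": 0,"fingers": 1},{"dx": -15,"dy": 3,"dz": 0,"rx": 0,"ry": 0,"rz": 0,"fingers": 1},{"dx": 0,"dy": 0,"dz": -15,"rx": 0,"ry": 0,"rz": 0,"fingers": 1},{"dx": 0,"dy": 0,"dz": -5,"rx": 0,"ry": 0,"rz": 0,"fingers": 1},{"dx": 0,"dy": 0,"dz": 0,"rx": 0,"ry": 0,"rz": 0,"fingers": 1},{"dx": 0,"dy": 0,"dz": 0,"rx": 0,"ry": 0,"rz": 0,"fingers": 1}]}}

```text
clock: 7.9
tcp_pos: [0.4486, -0.0683, 0.1553]
orientation: [0.0, 0.971, 0.24, 0.0]
wrist_force: [0.4, 0.2, -1.8]
finger_gap: 0.0156
```

```bash
python3 look.py w5
python3 - <<'E'
import cv2
a=cv2.imread('pics/w5.png'); cv2.imwrite('pics/w5c.png',cv2.resize(a[0:200,200:440],(720,600),interpolation=cv2.INTER_CUBIC))
E
```

```text
7.9 [ 0.4486 -0.0683  0.1553] [1.000e-04 9.708e-01 2.398e-01 1.000e-04] [-0.33  0.19 -0.51  0.88 -0.    2.33] [ 0.38  0.15 -1.85]
wedge [(0.78, [286, 76, 349, 319])]
pump_head [(0.86, [326, 318, 485, 392]), (0.67, [199, 0, 433, 135])]
clip [(0.81, [281, 1, 341, 55])]
```

View pics/w5c.png

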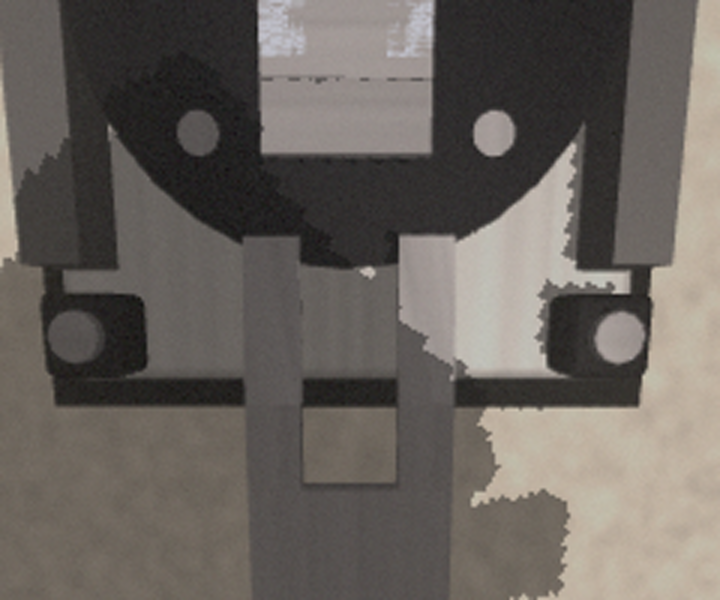

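The tines (mid col 350) are about 0.7 mm to the right of the rotor dots and clip (mid col 346), and the yaw is parallel. Correcting sideways and lowering.

Call:
{"op": "servo_tool", "data": {"deltas": [{"dx": -0.3,"dy": 0.6,"dz": -4,"rx": 0,"ry": 0,"rz": 0,"fingers": 1},{"dx": 0,"dy": 0,"dz": -4,"rx": 0,"ry": 0,"rz": 0,"fingers": 1},{"dx": 0,"dy": 0,"dz": 0,"rx": 0,"ry": 0,"rz": 0,"fingers": 1},{"dx": 0,"dy": 0,"dz": -0.5,"rx": 0,"ry": 0,"rz": 0,"fingers": 1},{"dx": 0,"dy": 0,"dz": -0.5,"rx": 0,"ry": 0,"rz": 0,"fingers": 1},{"dx": 0,"dy": 0,"dz": 0,"rx": 0,"ry": 0,"rz": 0,"fingers": 1}]}}

```text
clock: 8.7
tcp_pos: [0.4479, -0.0673, 0.1461]
orientation: [0.0, 0.971, 0.24, 0.0]
wrist_force: [-0.1, -0.3, -1.4]
finger_gap: 0.0151
```

Call:
{"op": "servo_tool", "data": {"deltas": [{"dx": 0,"dy": 0,"dz": -0.4,"rx": 0,"ry": 0,"rz": 0,"fingers": 1},{"dx": 0,"dy": 0,"dz": -0.4,"rx": 0,"ry": 0,"rz": 0,"fingers": 1},{"dx": 0,"dy": 0,"dz": 0,"rx": 0,"ry": 0,"rz": 0,"fingers": 1}]}}

```text
clock: 9.0
tcp_pos: [0.4479, -0.0673, 0.1453]
orientation: [0.0, 0.971, 0.24, -0.0]
wrist_force: [-0.5, -0.1, -0.7]
finger_gap: 0.0158
```

```bash
cat > st.py <<'E'
from h import *
s=env.get_state(); u=np.array([.8851,.4653,0]); n=np.array([-.4653,.8851,0]); d=s['tcp_pos']-[.5611,-.0089,0]
T=s['ft_torque'];F=s['wrist_force']
print('t',s['clock'],'tip along',round(1e3*(d@u+.086),2),'lat',round(1e3*d@n,2),'under',round(1e3*(s['tcp_pos'][2]-.0907),2),'Fu,Fn,Fz',(F@u).round(2),(F@n).round(2),F[2].round(2),'Tn',(T@n).round(3),'Tu',(T@u).round(3),'q',s['orientation'].round(4),'gap',s['finger_gap'].round(4))
E
python3 st.py
```

```text
Traceback (most recent call last):
  File "st.py", line 4, in <module>
    print('t',s['clock'],'tip along',round(1e3*(d@u+.086),2),'lat',round(1e3*d@n,2),'under',round(1e3*(s['tcp_pos'][2]-.0907),2),'Fu,Fn,Fz',(F@u).round(2),(F@n).round(2),F[2].round(2),'Tn',(T@n).round(3),'Tu',(T@u).round(3),'q',s['orientation'].round(4),'gap',s['finger_gap'].round(4))
                                                                                                                                                                                                                                                                    ^^^^^^^^^^^^^^^^^^^^^
AttributeError: 'float' object has no attribute 'round'
```

Call:
{"op": "servo_tool", "data": {"deltas": [{"dx": 0,"dy": 0,"dz": -0.3,"rx": 0,"ry": 0,"rz": 0,"fingers": 1},{"dx": 0,"dy": 0,"dz": 0,"rx": 0,"ry": 0,"rz": 0,"fingers": 1}]}}

```text
clock: 9.2
tcp_pos: [0.4479, -0.0673, 0.145]
orientation: [0.0, 0.971, 0.24, -0.0]
wrist_force: [-0.1, 0.1, -0.5]
finger_gap: 0.0155
```

```bash
python3 st.py
```

```text
Traceback (most recent call last):
  File "st.py", line 4, in <module>
    print('t',s['clock'],'tip along',round(1e3*(d@u+.086),2),'lat',round(1e3*d@n,2),'under',round(1e3*(s['tcp_pos'][2]-.0907),2),'Fu,Fn,Fz',(F@u).round(2),(F@n).round(2),F[2].round(2),'Tn',(T@n).round(3),'Tu',(T@u).round(3),'q',s['orientation'].round(4),'gap',s['finger_gap'].round(4))
                                                                                                                                                                                                                                                                    ^^^^^^^^^^^^^^^^^^^^^
AttributeError: 'float' object has no attribute 'round'
```

Call:
{"op": "servo_tool", "data": {"deltas": [{"dx": 0,"dy": 0,"dz": -0.3,"rx": 0,"ry": 0,"rz": 0,"fingers": 1},{"dx": 0,"dy": 0,"dz": 0,"rx": 0,"ry": 0,"rz": 0,"fingers": 1}]}}

```text
clock: 9.4
tcp_pos: [0.4479, -0.0673, 0.1446]
orientation: [0.0, 0.971, 0.24, -0.0]
wrist_force: [-0.0, -0.2, -2.8]
finger_gap: 0.0153
```

```bash
python3 st.py
```

```text
Traceback (most recent call last):
  File "st.py", line 4, in <module>
    print('t',s['clock'],'tip along',round(1e3*(d@u+.086),2),'lat',round(1e3*d@n,2),'under',round(1e3*(s['tcp_pos'][2]-.0907),2),'Fu,Fn,Fz',(F@u).round(2),(F@n).round(2),F[2].round(2),'Tn',(T@n).round(3),'Tu',(T@u).round(3),'q',s['orientation'].round(4),'gap',s['finger_gap'].round(4))
                                                                                                                                                                                                                                                                    ^^^^^^^^^^^^^^^^^^^^^
AttributeError: 'float' object has no attribute 'round'
```

```bash
sed -i "s/s\['finger_gap'\].round(4)/round(float(s['finger_gap']),4)/" st.py; python3 st.py
```

```text
t 9.4 tip along -41.38 lat 0.98 under 53.93 Fu,Fn,Fz -0.13 -0.16 -2.76 Tn 0.087 Tu -0.01 q [ 0.      0.9708  0.24   -0.    ] gap 0.0153
```

Call:
{"op": "servo_tool", "data": {"deltas": [{"dx": 0,"dy": 0,"dz": -0.3,"rx": 0,"ry": 0,"rz": 0,"fingers": 1},{"dx": 0,"dy": 0,"dz": 0,"rx": 0,"ry": 0,"rz": 0,"fingers": 1}]}}

```text
clock: 9.6
tcp_pos: [0.4479, -0.0673, 0.1443]
orientation: [0.0, 0.971, 0.24, -0.0]
wrist_force: [-0.6, 1.3, -1.9]
finger_gap: 0.0158
```

```bash
python3 st.py
```

```text
t 9.6 tip along -41.38 lat 0.99 under 53.63 Fu,Fn,Fz 0.1 1.4 -1.9 Tn 0.039 Tu 0.032 q [ 0.      0.9708  0.24   -0.    ] gap 0.0158
```

Call:
{"op": "servo_tool", "data": {"deltas": [{"dx": 0,"dy": 0,"dz": -0.3,"rx": 0,"ry": 0,"rz": 0,"fingers": 1},{"dx": 0,"dy": 0,"dz": 0,"rx": 0,"ry": 0,"rz": 0,"fingers": 1}]}}

```text
clock: 9.8
tcp_pos: [0.4479, -0.0673, 0.1441]
orientation: [0.0, 0.971, 0.24, 0.0]
wrist_force: [-0.4, -0.3, -1.2]
finger_gap: 0.0155
```

```bash
python3 st.py
```

```text
t 9.8 tip along -41.35 lat 0.96 under 53.42 Fu,Fn,Fz -0.51 -0.04 -1.23 Tn 0.051 Tu 0.063 q [0.     0.9708 0.24   0.    ] gap 0.0155
```

Call:
{"op": "servo_tool", "data": {"deltas": [{"dx": 0,"dy": 0,"dz": -0.3,"rx": 0,"ry": 0,"rz": 0,"fingers": 1},{"dx": 0,"dy": 0,"dz": 0,"rx": 0,"ry": 0,"rz": 0,"fingers": 1}]}}

```text
clock: 10.0
tcp_pos: [0.448, -0.0673, 0.144]
orientation: [0.0, 0.971, 0.24, 0.0]
wrist_force: [-0.6, 0.7, 0.8]
finger_gap: 0.0154
```

```bash
python3 st.py
```

```text
t 10.0 tip along -41.29 lat 0.9 under 53.27 Fu,Fn,Fz -0.2 0.87 0.8 Tn 0.028 Tu 0.12 q [1.000e-04 9.708e-01 2.401e-01 2.000e-04] gap 0.0154
```

Contact is made at an underside height of about 53.3 mm, as estimated. One picture here for the sideways fit.

```bash
python3 look.py w6
python3 - <<'E'
import cv2
a=cv2.imread('pics/w6.png'); cv2.imwrite('pics/w6c.png',cv2.resize(a[0:150,220:420],(800,600),interpolation=cv2.INTER_CUBIC))
E
```

```text
10.0 [ 0.448  -0.0673  0.144 ] [1.000e-04 9.708e-01 2.401e-01 2.000e-04] [-0.33  0.2  -0.53  0.85 -0.    2.33] [-0.58  0.68  0.8 ]
wedge [(0.82, [283, 75, 350, 318])]
pump_head [(0.83, [194, 0, 440, 136]), (0.64, [330, 320, 450, 377])]
clip [(0.56, [286, 3, 346, 50])]
```

View pics/w6c.png

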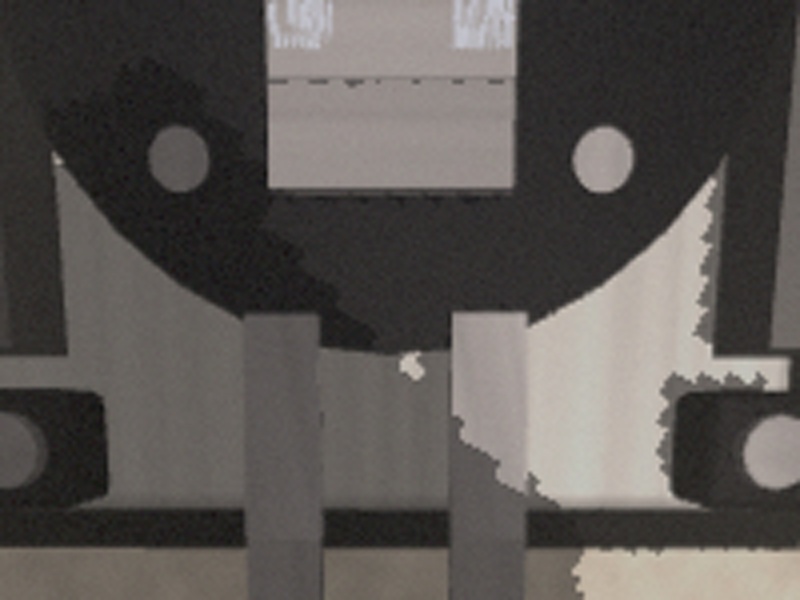

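The tines' mid column is 386 against 391 for the dots and tab, so 0.6 mm left; correcting that and starting to slide.

Call:
{"op": "servo_tool", "data": {"deltas": [{"dx": 0.25,"dy": -0.5,"dz": 0.1,"rx": 0,"ry": 0,"rz": 0,"fingers": 1},{"dx": 0,"dy": 0,"dz": 0,"rx": 0,"ry": 0,"rz": 0,"fingers": 1},{"dx": 1.77,"dy": 0.93,"dz": 0,"rx": 0,"ry": 0,"rz": 0,"fingers": 1},{"dx": 1.77,"dy": 0.93,"dz": 0,"rx": 0,"ry": 0,"rz": 0,"fingers": 1},{"dx": 1.77,"dy": 0.93,"dz": 0,"rx": 0,"ry": 0,"rz": 0,"fingers": 1},{"dx": 1.77,"dy": 0.93,"dz": 0,"rx": 0,"ry": 0,"rz": 0,"fingers": 1},{"dx": 0,"dy": 0,"dz": 0,"rx": 0,"ry": 0,"rz": 0,"fingers": 1}]}}

```text
clock: 10.9
tcp_pos: [0.4558, -0.064, 0.144]
orientation: [0.0, 0.971, 0.24, 0.0]
wrist_force: [0.2, 0.1, 1.4]
finger_gap: 0.0154
```

```bash
python3 st.py
```

```text
t 10.9 tip along -32.87 lat 0.21 under 53.25 Fu,Fn,Fz 0.22 -0.06 1.4 Tn -0.225 Tu -0.072 q [1.000e-04 9.707e-01 2.401e-01 4.000e-04] gap 0.0154
```

Call:
{"op": "servo_tool", "data": {"deltas": [{"dx": 0.9,"dy": 0.47,"dz": 0,"rx": 0,"ry": 0,"rz": 0,"fingers": 1},{"dx": 0.9,"dy": 0.47,"dz": 0,"rx": 0,"ry": 0,"rz": 0,"fingers": 1},{"dx": 0.9,"dy": 0.47,"dz": 0,"rx": 0,"ry": 0,"rz": 0,"fingers": 1},{"dx": 0.9,"dy": 0.47,"dz": 0,"rx": 0,"ry": 0,"rz": 0,"fingers": 1},{"dx": 0,"dy": 0,"dz": 0,"rx": 0,"ry": 0,"rz": 0,"fingers": 1}]}}

```text
clock: 11.4
tcp_pos: [0.459, -0.0622, 0.1439]
orientation: [0.0, 0.971, 0.24, 0.0]
wrist_force: [-0.9, -0.5, 3.1]
finger_gap: 0.0154
```

```bash
python3 st.py
```

```text
t 11.4 tip along -29.16 lat 0.33 under 53.23 Fu,Fn,Fz -0.99 0.01 3.05 Tn -0.037 Tu 0.001 q [1.000e-04 9.708e-01 2.401e-01 1.000e-04] gap 0.0154
```

Call:
{"op": "servo_tool", "data": {"deltas": [{"dx": 0.9,"dy": 0.47,"dz": 0.15,"rx": 0,"ry": 0,"rz": 0,"fingers": 1},{"dx": 0.9,"dy": 0.47,"dz": 0,"rx": 0,"ry": 0,"rz": 0,"fingers": 1},{"dx": 0.9,"dy": 0.47,"dz": 0,"rx": 0,"ry": 0,"rz": 0,"fingers": 1},{"dx": 0.9,"dy": 0.47,"dz": 0,"rx": 0,"ry": 0,"rz": 0,"fingers": 1},{"dx": 0,"dy": 0,"dz": 0,"rx": 0,"ry": 0,"rz": 0,"fingers": 1}]}}

```text
clock: 11.9
tcp_pos: [0.4626, -0.0602, 0.144]
orientation: [0.0, 0.971, 0.24, 0.0]
wrist_force: [-0.9, -0.3, 2.0]
finger_gap: 0.0158
```

```bash
python3 st.py
```

```text
t 11.9 tip along -25.08 lat 0.39 under 53.3 Fu,Fn,Fz -0.95 0.15 2.04 Tn -0.056 Tu 0.033 q [0.000e+00 9.707e-01 2.401e-01 1.000e-04] gap 0.0158
```

Call:
{"op": "servo_tool", "data": {"deltas": [{"dx": 0.9,"dy": 0.47,"dz": 0,"rx": 0,"ry": 0,"rz": 0,"fingers": 1},{"dx": 0.9,"dy": 0.47,"dz": 0,"rx": 0,"ry": 0,"rz": 0,"fingers": 1},{"dx": 0.9,"dy": 0.47,"dz": 0,"rx": 0,"ry": 0,"rz": 0,"fingers": 1},{"dx": 0.9,"dy": 0.47,"dz": 0,"rx": 0,"ry": 0,"rz": 0,"fingers": 1},{"dx": 0,"dy": 0,"dz": 0,"rx": 0,"ry": 0,"rz": 0,"fingers": 1}]}}

```text
clock: 12.4
tcp_pos: [0.4662, -0.0583, 0.144]
orientation: [0.0, 0.971, 0.24, 0.0]
wrist_force: [-0.5, -0.4, 2.8]
finger_gap: 0.0156
```

```bash
python3 st.py
```

```text
t 12.4 tip along -20.97 lat 0.37 under 53.32 Fu,Fn,Fz -0.63 -0.14 2.77 Tn -0.041 Tu 0.004 q [0.000e+00 9.707e-01 2.401e-01 1.000e-04] gap 0.0156
```

Call:
{"op": "servo_tool", "data": {"deltas": [{"dx": 1.77,"dy": 0.93,"dz": 0.1,"rx": 0,"ry": 0,"rz": 0,"fingers": 1},{"dx": 1.77,"dy": 0.93,"dz": 0,"rx": 0,"ry": 0,"rz": 0,"fingers": 1},{"dx": 1.77,"dy": 0.93,"dz": 0,"rx": 0,"ry": 0,"rz": 0,"fingers": 1},{"dx": 1.77,"dy": 0.93,"dz": 0,"rx": 0,"ry": 0,"rz": 0,"fingers": 1},{"dx": 1.77,"dy": 0.93,"dz": 0,"rx": 0,"ry": 0,"rz": 0,"fingers": 1},{"dx": 0,"dy": 0,"dz": 0,"rx": 0,"ry": 0,"rz": 0,"fingers": 1}]}}

```text
clock: 13.0
tcp_pos: [0.4753, -0.0536, 0.1441]
orientation: [-0.0, 0.971, 0.24, 0.0]
wrist_force: [-0.3, -0.1, 1.1]
finger_gap: 0.0155
```

```bash
python3 st.py
```

```text
t 13.0 tip along -10.78 lat 0.35 under 53.35 Fu,Fn,Fz -0.3 0.1 1.07 Tn -0.185 Tu -0.018 q [-0.000e+00  9.707e-01  2.402e-01  2.000e-04] gap 0.0155
```

Call:
{"op": "servo_tool", "data": {"deltas": [{"dx": 1.77,"dy": 0.93,"dz": 0,"rx": 0,"ry": 0,"rz": 0,"fingers": 1},{"dx": 1.77,"dy": 0.93,"dz": 0,"rx": 0,"ry": 0,"rz": 0,"fingers": 1},{"dx": 1.77,"dy": 0.93,"dz": 0,"rx": 0,"ry": 0,"rz": 0,"fingers": 1},{"dx": 0,"dy": 0,"dz": 0,"rx": 0,"ry": 0,"rz": 0,"fingers": 1}]}}

```text
clock: 13.4
tcp_pos: [0.4805, -0.0509, 0.1441]
orientation: [0.0, 0.971, 0.24, 0.0]
wrist_force: [-0.4, -0.1, 1.2]
finger_gap: 0.0154
```

```bash
python3 st.py
```

```text
t 13.4 tip along -4.87 lat 0.33 under 53.4 Fu,Fn,Fz -0.38 0.08 1.19 Tn 0.013 Tu 0.033 q [0.000e+00 9.707e-01 2.401e-01 2.000e-04] gap 0.0154
```

```bash
python3 look.py w7
python3 - <<'E'
import cv2
a=cv2.imread('pics/w7.png'); cv2.imwrite('pics/w7c.png',cv2.resize(a[0:150,220:420],(800,600),interpolation=cv2.INTER_CUBIC))
E
```

```text
13.4 [ 0.4805 -0.0509  0.1441] [0.000e+00 9.707e-01 2.401e-01 2.000e-04] [-0.27  0.25 -0.45  0.86  0.    2.38] [-0.38 -0.11  1.19]
wedge [(0.87, [282, 78, 352, 321])]
pump_head [(0.92, [199, 0, 435, 188])]
clip [(0.67, [283, 38, 347, 130])]
```

View pics/w7c.png

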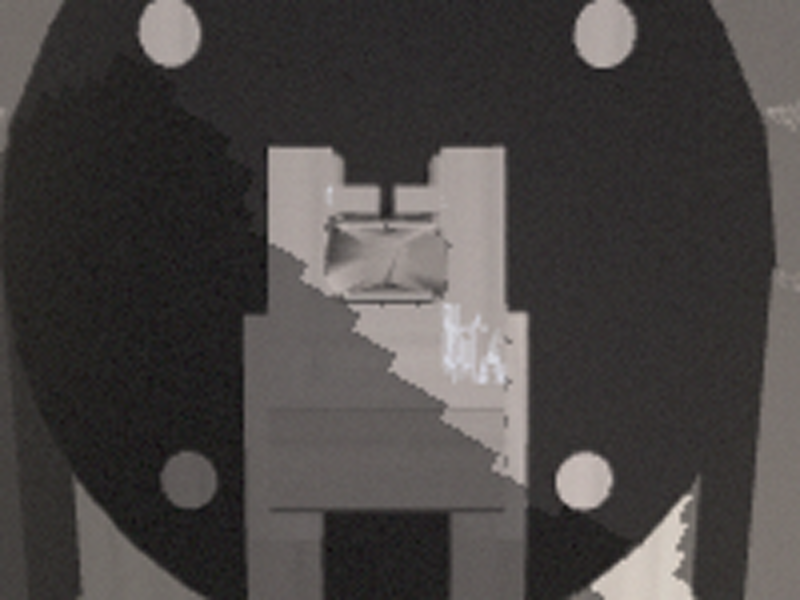

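The fork lies under the clip, centred (slot mid col 386, nose mid 387), with the clip in place. Continuing.

Call:
{"op": "servo_tool", "data": {"deltas": [{"dx": 1.33,"dy": 0.7,"dz": 0,"rx": 0,"ry": 0,"rz": 0,"fingers": 1},{"dx": 1.33,"dy": 0.7,"dz": 0,"rx": 0,"ry": 0,"rz": 0,"fingers": 1},{"dx": 1.33,"dy": 0.7,"dz": 0,"rx": 0,"ry": 0,"rz": 0,"fingers": 1},{"dx": 0,"dy": 0,"dz": 0,"rx": 0,"ry": 0,"rz": 0,"fingers": 1}]}}

```text
clock: 14.0
tcp_pos: [0.4842, -0.0489, 0.1441]
orientation: [0.0, 0.971, 0.24, -0.0]
wrist_force: [-2.8, -1.6, 3.1]
finger_gap: 0.0152
```

```bash
python3 st.py
```

```text
t 14.0 tip along -0.63 lat 0.39 under 53.43 Fu,Fn,Fz -3.25 -0.11 3.07 Tn 0.313 Tu 0.053 q [ 0.000e+00  9.708e-01  2.401e-01 -1.000e-04] gap 0.0152
```

Call:
{"op": "servo_tool", "data": {"deltas": [{"dx": 1.33,"dy": 0.7,"dz": 0,"rx": 0,"ry": 0,"rz": 0,"fingers": 1},{"dx": 1.33,"dy": 0.7,"dz": 0,"rx": 0,"ry": 0,"rz": 0,"fingers": 1},{"dx": 1.33,"dy": 0.7,"dz": 0,"rx": 0,"ry": 0,"rz": 0,"fingers": 1},{"dx": 0,"dy": 0,"dz": 0,"rx": 0,"ry": 0,"rz": 0,"fingers": 1}]}}

```text
clock: 14.4
tcp_pos: [0.4884, -0.0467, 0.1441]
orientation: [0.0, 0.971, 0.24, 0.0]
wrist_force: [-2.4, -1.7, 3.3]
finger_gap: 0.015
```

```bash
python3 st.py
```

```text
t 14.4 tip along 4.03 lat 0.35 under 53.42 Fu,Fn,Fz -2.91 -0.36 3.3 Tn 0.406 Tu 0.048 q [0.000e+00 9.708e-01 2.401e-01 1.000e-04] gap 0.015
```

Call:
{"op": "servo_tool", "data": {"deltas": [{"dx": 1.33,"dy": 0.7,"dz": 0,"rx": 0,"ry": 0,"rz": 0,"fingers": 1},{"dx": 1.33,"dy": 0.7,"dz": 0,"rx": 0,"ry": 0,"rz": 0,"fingers": 1},{"dx": 1.33,"dy": 0.7,"dz": 0,"rx": 0,"ry": 0,"rz": 0,"fingers": 1},{"dx": 0,"dy": 0,"dz": 0,"rx": 0,"ry": 0,"rz": 0,"fingers": 1}]}}

```text
clock: 14.8
tcp_pos: [0.4921, -0.0447, 0.1441]
orientation: [0.0, 0.971, 0.24, -0.0]
wrist_force: [-3.9, -2.7, 5.5]
finger_gap: 0.0154
```

```bash
python3 st.py
```

```text
t 14.8 tip along 8.26 lat 0.4 under 53.45 Fu,Fn,Fz -4.67 -0.55 5.5 Tn 0.722 Tu 0.036 q [ 1.000e-04  9.708e-01  2.400e-01 -2.000e-04] gap 0.0154
```

Call:
{"op": "servo_tool", "data": {"deltas": [{"dx": 1.33,"dy": 0.7,"dz": 0,"rx": 0,"ry": 0,"rz": 0,"fingers": 1},{"dx": 1.33,"dy": 0.7,"dz": 0,"rx": 0,"ry": 0,"rz": 0,"fingers": 1},{"dx": 1.33,"dy": 0.7,"dz": 0,"rx": 0,"ry": 0,"rz": 0,"fingers": 1},{"dx": 0,"dy": 0,"dz": 0,"rx": 0,"ry": 0,"rz": 0,"fingers": 1}]}}

```text
clock: 15.2
tcp_pos: [0.4962, -0.0425, 0.1441]
orientation: [0.0, 0.971, 0.24, 0.0]
wrist_force: [-3.2, -1.1, 4.2]
finger_gap: 0.0152
```

```bash
python3 st.py
```

```text
t 15.2 tip along 12.93 lat 0.4 under 53.43 Fu,Fn,Fz -3.31 0.53 4.17 Tn 0.623 Tu 0.081 q [0.     0.9708 0.2401 0.    ] gap 0.0152
```

Call:
{"op": "servo_tool", "data": {"deltas": [{"dx": 1.33,"dy": 0.7,"dz": 0,"rx": 0,"ry": 0,"rz": 0,"fingers": 1},{"dx": 1.33,"dy": 0.7,"dz": 0,"rx": 0,"ry": 0,"rz": 0,"fingers": 1},{"dx": 0,"dy": 0,"dz": 0,"rx": 0,"ry": 0,"rz": 0,"fingers": 1}]}}

```text
clock: 15.5
tcp_pos: [0.4993, -0.0411, 0.1441]
orientation: [-0.0, 0.971, 0.24, 0.0]
wrist_force: [-0.8, -0.9, 3.6]
finger_gap: 0.0155
```

```bash
python3 st.py
```

```text
t 15.5 tip along 16.37 lat 0.27 under 53.42 Fu,Fn,Fz -1.07 -0.4 3.6 Tn 0.276 Tu 0.073 q [-0.000e+00  9.707e-01  2.401e-01  5.000e-04] gap 0.0155
```

Call:
{"op": "servo_tool", "data": {"deltas": [{"dx": 1.33,"dy": 0.7,"dz": 0,"rx": 0,"ry": 0,"rz": 0,"fingers": 1},{"dx": 1.33,"dy": 0.7,"dz": 0,"rx": 0,"ry": 0,"rz": 0,"fingers": 1},{"dx": 0,"dy": 0,"dz": 0,"rx": 0,"ry": 0,"rz": 0,"fingers": 1}]}}

```text
clock: 15.8
tcp_pos: [0.5019, -0.0397, 0.1441]
orientation: [-0.0, 0.971, 0.24, 0.0]
wrist_force: [-0.3, -0.2, 1.9]
finger_gap: 0.0156
```

```bash
python3 st.py
```

```text
t 15.8 tip along 19.3 lat 0.31 under 53.42 Fu,Fn,Fz -0.37 0.0 1.87 Tn 0.161 Tu 0.035 q [-0.000e+00  9.707e-01  2.401e-01  4.000e-04] gap 0.0156
```

The push fell away between 13 and 16 mm, so the clip has sprung off. Sliding on toward home.

Call:
{"op": "servo_tool", "data": {"deltas": [{"dx": 1.77,"dy": 0.93,"dz": 0,"rx": 0,"ry": 0,"rz": 0,"fingers": 1},{"dx": 1.77,"dy": 0.93,"dz": 0,"rx": 0,"ry": 0,"rz": 0,"fingers": 1},{"dx": 1.77,"dy": 0.93,"dz": 0,"rx": 0,"ry": 0,"rz": 0,"fingers": 1},{"dx": 1.77,"dy": 0.93,"dz": 0,"rx": 0,"ry": 0,"rz": 0,"fingers": 1},{"dx": 0,"dy": 0,"dz": 0,"rx": 0,"ry": 0,"rz": 0,"fingers": 1}]}}

```text
clock: 16.3
tcp_pos: [0.509, -0.0359, 0.1442]
orientation: [0.0, 0.971, 0.24, 0.0]
wrist_force: [0.6, -0.4, 1.6]
finger_gap: 0.0156
```

```bash
python3 st.py
```

```text
t 16.3 tip along 27.33 lat 0.31 under 53.45 Fu,Fn,Fz 0.35 -0.62 1.61 Tn 0.097 Tu 0.011 q [0.000e+00 9.707e-01 2.401e-01 3.000e-04] gap 0.0156
```

Call:
{"op": "servo_tool", "data": {"deltas": [{"dx": 1.77,"dy": 0.93,"dz": 0,"rx": 0,"ry": 0,"rz": 0,"fingers": 1},{"dx": 1.77,"dy": 0.93,"dz": 0,"rx": 0,"ry": 0,"rz": 0,"fingers": 1},{"dx": 1.33,"dy": 0.7,"dz": 0,"rx": 0,"ry": 0,"rz": 0,"fingers": 1},{"dx": 0,"dy": 0,"dz": 0,"rx": 0,"ry": 0,"rz": 0,"fingers": 1}]}}

```text
clock: 16.7
tcp_pos: [0.5137, -0.0334, 0.1442]
orientation: [0.0, 0.971, 0.24, 0.0]
wrist_force: [-0.9, -0.3, 3.9]
finger_gap: 0.0154
```

```bash
python3 st.py
```

```text
t 16.7 tip along 32.68 lat 0.33 under 53.47 Fu,Fn,Fz -0.97 0.13 3.89 Tn 0.216 Tu 0.048 q [0.000e+00 9.707e-01 2.401e-01 2.000e-04] gap 0.0154
```

Call:
{"op": "servo_tool", "data": {"deltas": [{"dx": 0.7,"dy": 0.37,"dz": 0,"rx": 0,"ry": 0,"rz": 0,"fingers": 1},{"dx": 0,"dy": 0,"dz": 0,"rx": 0,"ry": 0,"rz": 0,"fingers": 1}]}}

```text
clock: 16.9
tcp_pos: [0.5142, -0.0332, 0.1442]
orientation: [0.0, 0.971, 0.24, 0.0]
wrist_force: [-0.9, -1.4, 3.3]
finger_gap: 0.0155
```

```bash
python3 st.py
```

```text
t 16.9 tip along 33.19 lat 0.34 under 53.45 Fu,Fn,Fz -1.49 -0.85 3.31 Tn 0.287 Tu 0.036 q [1.000e-04 9.708e-01 2.400e-01 0.000e+00] gap 0.0155
```

Call:
{"op": "servo_tool", "data": {"deltas": [{"dx": 0.5,"dy": 0.26,"dz": 0.1,"rx": 0,"ry": 0,"rz": 0,"fingers": 1},{"dx": 0.5,"dy": 0.26,"dz": 0,"rx": 0,"ry": 0,"rz": 0,"fingers": 1},{"dx": 0,"dy": 0,"dz": 0,"rx": 0,"ry": 0,"rz": 0,"fingers": 1}]}}

```text
clock: 17.2
tcp_pos: [0.5151, -0.0326, 0.1442]
orientation: [0.0, 0.971, 0.24, -0.0]
wrist_force: [-2.0, -0.9, 3.5]
finger_gap: 0.0152
```

```bash
python3 st.py
```

```text
t 17.2 tip along 34.29 lat 0.38 under 53.45 Fu,Fn,Fz -2.17 0.18 3.47 Tn 0.27 Tu 0.008 q [ 0.      0.9708  0.24   -0.    ] gap 0.0152
```

Call:
{"op": "servo_tool", "data": {"deltas": [{"dx": 0.5,"dy": 0.26,"dz": 0,"rx": 0,"ry": 0,"rz": 0,"fingers": 1},{"dx": 0,"dy": 0,"dz": 0,"rx": 0,"ry": 0,"rz": 0,"fingers": 1}]}}

```text
clock: 17.4
tcp_pos: [0.5156, -0.0323, 0.1442]
orientation: [-0.0, 0.971, 0.24, -0.0]
wrist_force: [-1.7, -1.3, 2.8]
finger_gap: 0.0157
```

```bash
python3 st.py
```

```text
t 17.4 tip along 34.87 lat 0.42 under 53.46 Fu,Fn,Fz -2.1 -0.32 2.78 Tn 0.263 Tu 0.002 q [-0.      0.9708  0.2401 -0.    ] gap 0.0157
```

Call:
{"op": "servo_tool", "data": {"deltas": [{"dx": 0.5,"dy": 0.26,"dz": 0,"rx": 0,"ry": 0,"rz": 0,"fingers": 1},{"dx": 0,"dy": 0,"dz": 0,"rx": 0,"ry": 0,"rz": 0,"fingers": 1}]}}

```text
clock: 17.6
tcp_pos: [0.5162, -0.0321, 0.1442]
orientation: [-0.0, 0.971, 0.24, 0.0]
wrist_force: [-1.5, -1.3, 2.3]
finger_gap: 0.0155
```

```bash
python3 st.py
```

```text
t 17.6 tip along 35.44 lat 0.4 under 53.46 Fu,Fn,Fz -1.95 -0.4 2.27 Tn 0.221 Tu 0.051 q [-0.      0.9708  0.24    0.    ] gap 0.0155
```

Call:
{"op": "servo_tool", "data": {"deltas": [{"dx": 0.5,"dy": 0.26,"dz": 0,"rx": 0,"ry": 0,"rz": 0,"fingers": 1},{"dx": 0,"dy": 0,"dz": 0,"rx": 0,"ry": 0,"rz": 0,"fingers": 1}]}}

```text
clock: 17.8
tcp_pos: [0.5167, -0.0318, 0.1442]
orientation: [-0.0, 0.971, 0.24, 0.0]
wrist_force: [-1.6, -0.3, 3.2]
finger_gap: 0.0153
```

```bash
python3 st.py
```

```text
t 17.8 tip along 36.03 lat 0.39 under 53.47 Fu,Fn,Fz -1.56 0.53 3.19 Tn 0.245 Tu -0.041 q [-0.      0.9708  0.24    0.    ] gap 0.0153
```

Call:
{"op": "servo_tool", "data": {"deltas": [{"dx": 0.4,"dy": 0.21,"dz": 0,"rx": 0,"ry": 0,"rz": 0,"fingers": 1},{"dx": 0,"dy": 0,"dz": 0,"rx": 0,"ry": 0,"rz": 0,"fingers": 1}]}}

```text
clock: 18.0
tcp_pos: [0.517, -0.0316, 0.1442]
orientation: [0.0, 0.971, 0.24, -0.0]
wrist_force: [-1.4, -0.8, 3.4]
finger_gap: 0.0155
```

```bash
python3 st.py
```

```text
t 18.0 tip along 36.43 lat 0.38 under 53.47 Fu,Fn,Fz -1.64 -0.02 3.37 Tn 0.222 Tu -0.02 q [ 0.      0.9708  0.24   -0.    ] gap 0.0155
```

Call:
{"op": "servo_tool", "data": {"deltas": [{"dx": 0.4,"dy": 0.21,"dz": 0,"rx": 0,"ry": 0,"rz": 0,"fingers": 1},{"dx": 0,"dy": 0,"dz": 0,"rx": 0,"ry": 0,"rz": 0,"fingers": 1}]}}

```text
clock: 18.2
tcp_pos: [0.5171, -0.0316, 0.1442]
orientation: [0.0, 0.971, 0.24, -0.0]
wrist_force: [-3.1, -2.1, 3.7]
finger_gap: 0.0154
```

```bash
python3 st.py; python3 look.py w8
python3 - <<'E'
import cv2
a=cv2.imread('pics/w8.png'); cv2.imwrite('pics/w8c.png',cv2.resize(a[40:240,200:440],(720,600),interpolation=cv2.INTER_CUBIC))
E
```

```text
t 18.2 tip along 36.48 lat 0.43 under 53.48 Fu,Fn,Fz -3.72 -0.4 3.74 Tn 0.593 Tu -0.076 q [ 1.000e-04  9.708e-01  2.399e-01 -4.000e-04] gap 0.0154
18.2 [ 0.5171 -0.0316  0.1442] [ 1.000e-04  9.708e-01  2.399e-01 -4.000e-04] [-0.22  0.31 -0.37  0.89 -0.    2.44] [-3.1  -2.08  3.74]
wedge [(0.67, [282, 75, 351, 321])]
pump_head [(0.66, [204, 16, 430, 255])]
clip [(0.75, [286, 130, 343, 213])]
```

View pics/w8c.png

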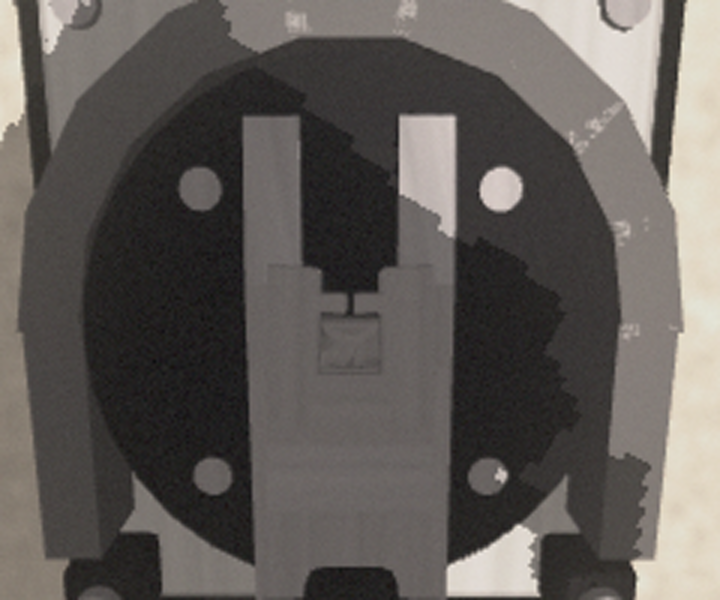

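Stalled at 36.5 mm with a 3.7 N push, so the fork is home; the clip lies on the blade round the nose. Easing back a touch and lifting slowly.

Call:
{"op": "servo_tool", "data": {"deltas": [{"dx": -0.35,"dy": -0.18,"dz": 0.2,"rx": 0,"ry": 0,"rz": 0,"fingers": 1},{"dx": 0,"dy": 0,"dz": 0.5,"rx": 0,"ry": 0,"rz": 0,"fingers": 1},{"dx": 0,"dy": 0,"dz": 1,"rx": 0,"ry": 0,"rz": 0,"fingers": 1},{"dx": 0,"dy": 0,"dz": 1,"rx": 0,"ry": 0,"rz": 0,"fingers": 1},{"dx": 0,"dy": 0,"dz": 1,"rx": 0,"ry": 0,"rz": 0,"fingers": 1},{"dx": 0,"dy": 0,"dz": 1,"rx": 0,"ry": 0,"rz": 0,"fingers": 1}]}}

```text
clock: 19.0
tcp_pos: [0.5171, -0.0315, 0.1489]
orientation: [-0.0, 0.971, 0.24, -0.0]
wrist_force: [-1.1, -0.3, -2.0]
finger_gap: 0.0156
```

Call:
{"op": "servo_tool", "data": {"deltas": [{"dx": 0,"dy": 0,"dz": 1,"rx": 0,"ry": 0,"rz": 0,"fingers": 1},{"dx": 0,"dy": 0,"dz": 2,"rx": 0,"ry": 0,"rz": 0,"fingers": 1},{"dx": 0,"dy": 0,"dz": 3,"rx": 0,"ry": 0,"rz": 0,"fingers": 1},{"dx": 0,"dy": 0,"dz": 4,"rx": 0,"ry": 0,"rz": 0,"fingers": 1},{"dx": 0,"dy": 0,"dz": 4,"rx": 0,"ry": 0,"rz": 0,"fingers": 1},{"dx": 0,"dy": 0,"dz": 3,"rx": 0,"ry": 0,"rz": 0,"fingers": 1},{"dx": 0,"dy": 0,"dz": 1,"rx": 0,"ry": 0,"rz": 0,"fingers": 1},{"dx": 0,"dy": 0,"dz": 0,"rx": 0,"ry": 0,"rz": 0,"fingers": 1}]}}

```text
clock: 19.8
tcp_pos: [0.5172, -0.0317, 0.1672]
orientation: [0.0, 0.971, 0.24, 0.0]
wrist_force: [-0.4, -0.5, -1.8]
finger_gap: 0.0156
```

```bash
python3 st.py; python3 look.py w9
python3 - <<'E'
from fit import *
c=cam('top')
uv=np.array([[67,181],[192,174],[200,342],[70,350]])/2.105+[129.7,69.7]
w=px2w(c,uv,.018)[:,:2];print('tray corners',w.round(3).tolist(),w.mean(0).round(4),np.hypot(*(w[0]-w[1])),np.hypot(*(w[1]-w[2])))
print('screws',px2w(c,np.array([[100,195],[134,192]])/2.105+[129.7,69.7],.03))
r=[d for d in cut_out('tray','top')][:1]
for d in r: print(d['confidence'],px2w(c,[[d['extent'][0],d['extent'][1]],[d['extent'][2],d['extent'][3]]],.018))
a=cv2.imread('pics/w9.png'); cv2.imwrite('pics/w9c.png',cv2.resize(a[40:240,200:440],(720,600),interpolation=cv2.INTER_CUBIC))
E
```

```text
t 19.8 tip along 36.58 lat 0.26 under 76.48 Fu,Fn,Fz -0.57 -0.27 -1.81 Tn 0.049 Tu 0.041 q [2.000e-04 9.708e-01 2.400e-01 2.000e-04] gap 0.0156
19.8 [ 0.5172 -0.0317  0.1672] [2.000e-04 9.708e-01 2.400e-01 2.000e-04] [-0.22  0.29 -0.34  0.94 -0.    2.44] [-0.38 -0.5  -1.81]
wedge [(0.76, [283, 79, 351, 319])]
pump_head [(0.81, [214, 25, 417, 236])]
clip [(0.82, [286, 127, 342, 213]), (0.71, [216, 22, 417, 241])]
tray corners [[0.617, 0.364], [0.631, 0.207], [0.417, 0.185], [0.404, 0.343]] [0.5171 0.2745] 0.15764098209884086 0.21521404147992734
screws [[0.59742546 0.31683962 0.03      ]
 [0.60246569 0.27487443 0.03      ]]
0.62 [[0.63386818 0.37658251 0.018     ]
 [0.40448567 0.18373785 0.018     ]]
```

View pics/w9c.png

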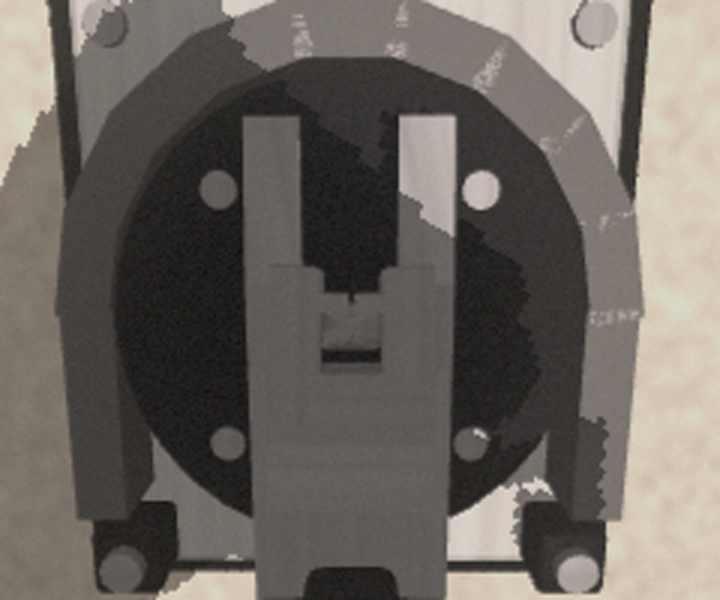

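The clip rides on the blade (eye at crop (350,350), tines ahead of it), and the nose is clear below. Carrying it gently to the tray.

Call:
{"op": "servo_tool", "data": {"deltas": [{"dx": 0,"dy": 1,"dz": 1,"rx": 0,"ry": 0,"rz": 0,"fingers": 1},{"dx": 0,"dy": 3,"dz": 1,"rx": 0,"ry": 0,"rz": 0.01,"fingers": 1},{"dx": -1,"dy": 5,"dz": 1,"rx": 0,"ry": 0,"rz": 0.02,"fingers": 1},{"dx": -1,"dy": 7,"dz": 1,"rx": 0,"ry": 0,"rz": 0.02,"fingers": 1},{"dx": -1,"dy": 9,"dz": 1,"rx": 0,"ry": 0,"rz": 0.02,"fingers": 1},{"dx": -1,"dy": 11,"dz": 1,"rx": 0,"ry": 0,"rz": 0.02,"fingers": 1},{"dx": -1,"dy": 12,"dz": 1,"rx": 0,"ry": 0,"rz": 0.02,"fingers": 1},{"dx": -1,"dy": 12,"dz": 1,"rx": 0,"ry": 0,"rz": 0.02,"fingers": 1}]}}

```text
clock: 20.9
tcp_pos: [0.5109, 0.0297, 0.175]
orientation: [-0.0, 0.953, 0.304, 0.0]
wrist_force: [-0.6, 1.6, -1.5]
finger_gap: 0.0157
```

Call:
{"op": "servo_tool", "data": {"deltas": [{"dx": -1,"dy": 12,"dz": 1,"rx": 0,"ry": 0,"rz": 0.02,"fingers": 1},{"dx": -1,"dy": 12,"dz": 1,"rx": 0,"ry": 0,"rz": 0.02,"fingers": 1},{"dx": -1,"dy": 12,"dz": 0,"rx": 0,"ry": 0,"rz": 0.02,"fingers": 1},{"dx": -1,"dy": 12,"dz": 0,"rx": 0,"ry": 0,"rz": 0.02,"fingers": 1},{"dx": -1,"dy": 12,"dz": 0,"rx": 0,"ry": 0,"rz": 0.02,"fingers": 1},{"dx": -1,"dy": 12,"dz": 0,"rx": 0,"ry": 0,"rz": 0.02,"fingers": 1},{"dx": -1,"dy": 12,"dz": 0,"rx": 0,"ry": 0,"rz": 0.02,"fingers": 1},{"dx": -1,"dy": 12,"dz": 0,"rx": 0,"ry": 0,"rz": 0.02,"fingers": 1}]}}

```text
clock: 21.7
tcp_pos: [0.503, 0.1254, 0.1769]
orientation: [0.0, 0.926, 0.379, -0.0]
wrist_force: [0.0, 0.1, -1.6]
finger_gap: 0.0156
```

Call:
{"op": "servo_tool", "data": {"deltas": [{"dx": -1,"dy": 12,"dz": 0,"rx": 0,"ry": 0,"rz": 0.02,"fingers": 1},{"dx": -1,"dy": 12,"dz": 0,"rx": 0,"ry": 0,"rz": 0.02,"fingers": 1},{"dx": -1,"dy": 12,"dz": 0,"rx": 0,"ry": 0,"rz": 0.02,"fingers": 1},{"dx": -2,"dy": 12,"dz": 0,"rx": 0,"ry": 0,"rz": 0.02,"fingers": 1},{"dx": -2,"dy": 12,"dz": 0,"rx": 0,"ry": 0,"rz": 0.02,"fingers": 1},{"dx": -2,"dy": 12,"dz": 0,"rx": 0,"ry": 0,"rz": 0.02,"fingers": 1},{"dx": -2,"dy": 11,"dz": 0,"rx": 0,"ry": 0,"rz": 0.02,"fingers": 1},{"dx": -2,"dy": 9,"dz": 0,"rx": 0,"ry": 0,"rz": 0.02,"fingers": 1}]}}

```text
clock: 22.5
tcp_pos: [0.4898, 0.2174, 0.1769]
orientation: [0.0, 0.892, 0.452, 0.0]
wrist_force: [0.3, 0.1, -1.9]
finger_gap: 0.0156
```

Call:
{"op": "servo_tool", "data": {"deltas": [{"dx": -2,"dy": 7,"dz": 0,"rx": 0,"ry": 0,"rz": 0.02,"fingers": 1},{"dx": -1,"dy": 5,"dz": 0,"rx": 0,"ry": 0,"rz": 0.02,"fingers": 1},{"dx": -1,"dy": 3,"dz": 0,"rx": 0,"ry": 0,"rz": 0.01,"fingers": 1},{"dx": 0,"dy": 1,"dz": 0,"rx": 0,"ry": 0,"rz": 0,"fingers": 1},{"dx": 0,"dy": 0,"dz": 0,"rx": 0,"ry": 0,"rz": 0,"fingers": 1},{"dx": 0,"dy": 0,"dz": 0,"rx": 0,"ry": 0,"rz": 0,"fingers": 1}]}}

```text
clock: 23.1
tcp_pos: [0.4862, 0.2321, 0.1769]
orientation: [0.0, 0.881, 0.473, -0.0]
wrist_force: [-0.6, 0.1, -1.3]
finger_gap: 0.0155
```

```bash
python3 look.py w10
python3 - <<'E'
import cv2
a=cv2.imread('pics/w10.png'); cv2.imwrite('pics/w10c.png',cv2.resize(a,(800,500),interpolation=cv2.INTER_CUBIC))
E
```

```text
23.1 [0.4862 0.2321 0.1769] [ 1.000e-04  8.813e-01  4.725e-01 -0.000e+00] [ 0.3   0.32 -0.27  0.98 -0.    2.45] [-0.56  0.09 -1.33]
wedge [(0.85, [281, 75, 351, 324])]
pump_head [(0.69, [2, 184, 174, 371])]
clip [(0.73, [286, 129, 344, 210])]
```

View pics/w10c.png

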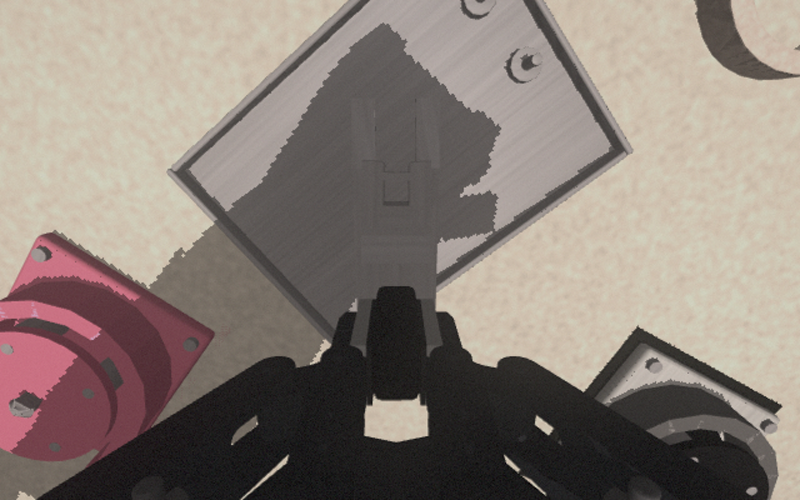

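Run:
```python
from h import *
c=dict(np.load('w10.npz'))
w=px2w(c,[[504,121],[136,138],[262,272]],.018)[:,:2];print(w.round(4).tolist(),np.hypot(*(w[1]-w[2])),np.hypot(*(w[0]-w[2])))
print('screws',px2w(c,[[384,3],[418,52]],.03)[:,:2].round(3).tolist())
ctr=np.array([.517,.275]);a=.1;M=np.array([[np.cos(a),np.sin(a)],[-np.sin(a),np.cos(a)]])
y=.984;u=np.array([np.cos(y),np.sin(y)]);n=np.array([-u[1],u[0]]);o=np.array([.4862,.2321])
for x,l in((-.016,.017),(-.016,-.017),(.086,.017),(.086,-.017)): print((M@(o+x*u+l*n-ctr)*1e3).round(0))
```

```text
[[0.6321, 0.2088], [0.4044, 0.3457], [0.4151, 0.2065]] 0.13960055287192594 0.21701965021801237
screws [[0.594, 0.319], [0.598, 0.283]]
[-58. -41.]
[-32. -63.]
[ 6. 38.]
[33. 16.]
```

Tray corners agree in both views to 3 mm. Moving 10 mm further in and lowering.

Call:
{"op": "servo_tool", "data": {"deltas": [{"dx": 0,"dy": 1,"dz": -2,"rx": 0,"ry": 0,"rz": 0,"fingers": 1},{"dx": 0,"dy": 2,"dz": -4,"rx": 0,"ry": 0,"rz": 0,"fingers": 1},{"dx": -1,"dy": 3,"dz": -6,"rx": 0,"ry": 0,"rz": 0,"fingers": 1},{"dx": 0,"dy": 2,"dz": -8,"rx": 0,"ry": 0,"rz": 0,"fingers": 1},{"dx": 0,"dy": 1,"dz": -8,"rx": 0,"ry": 0,"rz": 0,"fingers": 1},{"dx": 0,"dy": 1,"dz": -8,"rx": 0,"ry": 0,"rz": 0,"fingers": 1},{"dx": 0,"dy": 0,"dz": -8,"rx": 0,"ry": 0,"rz": 0,"fingers": 1},{"dx": 0,"dy": 0,"dz": -8,"rx": 0,"ry": 0,"rz": 0,"fingers": 1}]}}

```text
clock: 24.1
tcp_pos: [0.485, 0.2424, 0.1241]
orientation: [0.0, 0.881, 0.473, -0.0]
wrist_force: [-0.2, -0.3, -1.9]
finger_gap: 0.0157
```

Call:
{"op": "servo_tool", "data": {"deltas": [{"dx": 0,"dy": 0,"dz": -8,"rx": 0,"ry": 0,"rz": 0,"fingers": 1},{"dx": 0,"dy": 0,"dz": -6,"rx": 0,"ry": 0,"rz": 0,"fingers": 1},{"dx": 0,"dy": 0,"dz": -5,"rx": 0,"ry": 0,"rz": 0,"fingers": 1},{"dx": 0,"dy": 0,"dz": -4,"rx": 0,"ry": 0,"rz": 0,"fingers": 1},{"dx": 0,"dy": 0,"dz": -2,"rx": 0,"ry": 0,"rz": 0,"fingers": 1},{"dx": 0,"dy": 0,"dz": -1,"rx": 0,"ry": 0,"rz": 0,"fingers": 1},{"dx": 0,"dy": 0,"dz": 0,"rx": 0,"ry": 0,"rz": 0,"fingers": 1}]}}

```text
clock: 24.8
tcp_pos: [0.4852, 0.2424, 0.099]
orientation: [0.0, 0.881, 0.473, 0.0]
wrist_force: [-0.7, -0.4, -2.4]
finger_gap: 0.0155
```

Call:
{"op": "servo_tool", "data": {"deltas": [{"dx": 0,"dy": 0,"dz": -1,"rx": 0,"ry": 0,"rz": 0,"fingers": 1},{"dx": 0,"dy": 0,"dz": -1,"rx": 0,"ry": 0,"rz": 0,"fingers": 1},{"dx": 0,"dy": 0,"dz": 0,"rx": 0,"ry": 0,"rz": 0,"fingers": 1}]}}

```text
clock: 25.1
tcp_pos: [0.485, 0.2424, 0.0969]
orientation: [0.0, 0.881, 0.473, 0.0]
wrist_force: [-0.4, -0.4, -1.8]
finger_gap: 0.0153
```

Call:
{"op": "servo_tool", "data": {"deltas": [{"dx": 0,"dy": 0,"dz": -1,"rx": 0,"ry": 0,"rz": 0,"fingers": 1},{"dx": 0,"dy": 0,"dz": -0.5,"rx": 0,"ry": 0,"rz": 0,"fingers": 1},{"dx": 0,"dy": 0,"dz": -0.4,"rx": 0,"ry": 0,"rz": 0,"fingers": 1},{"dx": 0,"dy": 0,"dz": 0,"rx": 0,"ry": 0,"rz": 0,"fingers": 1}]}}

```text
clock: 25.5
tcp_pos: [0.4851, 0.2424, 0.095]
orientation: [0.0, 0.881, 0.473, -0.0]
wrist_force: [-0.2, 0.7, -1.2]
finger_gap: 0.0157
```

Call:
{"op": "servo_tool", "data": {"deltas": [{"dx": 0,"dy": 0,"dz": -0.4,"rx": 0,"ry": 0,"rz": 0,"fingers": 1},{"dx": 0,"dy": 0,"dz": -0.3,"rx": 0,"ry": 0,"rz": 0,"fingers": 1},{"dx": 0,"dy": 0,"dz": 0,"rx": 0,"ry": 0,"rz": 0,"fingers": 1}]}}

```text
clock: 25.8
tcp_pos: [0.4852, 0.2424, 0.0948]
orientation: [0.0, 0.881, 0.473, 0.0]
wrist_force: [-1.3, -1.6, 2.4]
finger_gap: 0.0153
```

Standing on the tray floor. Releasing part way, then rising.

Call:
{"op": "servo_tool", "data": {"deltas": [{"dx": 0,"dy": 0,"dz": 0,"rx": 0,"ry": 0,"rz": 0,"fingers": 0.6},{"dx": 0,"dy": 0,"dz": 0,"rx": 0,"ry": 0,"rz": 0,"fingers": 0.5},{"dx": 0,"dy": 0,"dz": 0,"rx": 0,"ry": 0,"rz": 0,"fingers": 0.3},{"dx": 0,"dy": 0,"dz": 0,"rx": 0,"ry": 0,"rz": 0,"fingers": 0.1},{"dx": 0,"dy": 0,"dz": 0,"rx": 0,"ry": 0,"rz": 0,"fingers": 0},{"dx": 0,"dy": 0,"dz": 0,"rx": 0,"ry": 0,"rz": 0,"fingers": 0}]}}

```text
clock: 26.4
tcp_pos: [0.4851, 0.2424, 0.0943]
orientation: [0.0, 0.881, 0.473, 0.0]
wrist_force: [0.1, 0.6, 0.7]
finger_gap: 0.0427
```

Call:
{"op": "servo_tool", "data": {"deltas": [{"dx": 0,"dy": 0,"dz": 5,"rx": 0,"ry": 0,"rz": 0,"fingers": 0},{"dx": 0,"dy": 0,"dz": 15,"rx": 0,"ry": 0,"rz": 0,"fingers": 0},{"dx": 0,"dy": 0,"dz": 30,"rx": 0,"ry": 0,"rz": 0,"fingers": 0},{"dx": 0,"dy": 0,"dz": 40,"rx": 0,"ry": 0,"rz": 0,"fingers": 0},{"dx": 0,"dy": 0,"dz": 40,"rx": 0,"ry": 0,"rz": 0,"fingers": 0},{"dx": 0,"dy": 0,"dz": 20,"rx": 0,"ry": 0,"rz": 0,"fingers": 0},{"dx": 0,"dy": 0,"dz": 0,"rx": 0,"ry": 0,"rz": 0,"fingers": 0},{"dx": 0,"dy": 0,"dz": 0,"rx": 0,"ry": 0,"rz": 0,"fingers": 0}]}}

```text
clock: 27.2
tcp_pos: [0.4851, 0.2424, 0.2446]
orientation: [0.0, 0.881, 0.473, 0.001]
wrist_force: [0.2, -0.1, -0.4]
finger_gap: 0.043
```

```bash
python3 look.py w11
python3 - <<'E'
from h import *
c=dict(np.load('w11.npz'));y=.984;u=np.array([np.cos(y),np.sin(y)]);n=np.array([-u[1],u[0]]);o=np.array([.485,.2424])
P=[(-.016,.017,.0115),(-.016,-.017,.0115),(.086,.017,.0055),(.086,-.017,.0055)]
print('expected wedge px',w2px(c,[[*(o+x*u+l*n),z] for x,l,z in P]).round(0).tolist())
P=[(.062,.014,.0145),(.062,-.014,.0145),(.021,.014,.02),(.021,-.014,.02)]
print('expected clip px',w2px(c,[[*(o+x*u+l*n),z] for x,l,z in P]).round(0).tolist())
c=cam('top')
for t in ('wedge','clip'):print(t,[(round(d['confidence'],2),d['extent']) for d in cut_out(t,'top')])
print(w2px(c,[[*(o+.03*u),.01]]))
E
```

```text
27.2 [0.4851 0.2424 0.2446] [1.000e-04 8.812e-01 4.728e-01 5.000e-04] [ 0.32  0.27 -0.15  1.14 -0.    2.47] [ 0.16 -0.08 -0.44]
wedge [(0.97, [302, 88, 333, 205])]
pump_head [(0.77, [422, 238, 572, 363]), (0.56, [29, 175, 206, 319])]
clip [(0.93, [300, 118, 328, 160])]
expected wedge px [[299.0, 195.0], [333.0, 195.0], [298.0, 89.0], [334.0, 89.0]]
expected clip px [[301.0, 116.0], [331.0, 116.0], [301.0, 161.0], [331.0, 161.0]]
wedge [(0.74, [194.0, 196.0, 209.2, 212.0]), (0.34, [172.3, 158.6, 181.0, 169.1])]
clip [(0.64, [184.2, 194.2, 202.2, 209.2])]
[[195.75981691 199.73102342]]
```

Wedge and clip are both seen where expected in the tray: wedge rows 88–205, clip 118–160, both within 3 px. The gripper is clear, so I'm handing in.

```bash
python3 -c "
from workcell import job
print(job.hand_in())"
```

```text
the job is handed in; nothing more can be done
None
```

The clip is off the spindle, and both wedge and clip are in the parts tray. I handed the job in at about 27 s, against the 72 s limit.

- **Removal:** I gripped the wedge by its grip, touched it down on the rotor's face and slid it under the tab. The push peaked at about 4.7 N and fell away with the tips 13 to 16 mm past the axis. The fork then stopped against the neck at 36.5 mm (36 mm expected) at about 3.7 N. All wrist forces I read stayed under 7 N.
- **Set-down:** I lifted the clip on the blade and carried it over slowly. The wedge was set down flat in the tray with about 2.4 N of upward contact force.
- **Last checks:** After release, the wrist camera network found the wedge (0.97) and clip (0.93) where I expected them, the clip on the blade. The gripper was about 150 mm clear with no contact force. I had used all 12 picture views, so this check rests on the networks' outlines rather than a viewed picture. In the top camera both detections were weaker (0.74 and 0.64) and covered only part of the wedge, but both lay in the tray.

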